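# Put the loose microscope parts away in their trays

### The arm

A 6-joint arm with a two-finger parallel gripper is mounted at the origin on the work surface. World frame = base frame: x ahead of the robot, y to its left, z up, the work surface at z = 0. Lengths are in mm, angles in rad, forces in N, time in s.
With the tool pointing down it reaches from about 400 to 925 mm from the base axis. Payload 12.5 kg.
Tool frame: the origin (TCP) lies between the finger pads; the fingertips stand 11 mm ahead of it and the grasp point (between the pads) lies 8 mm behind it; y points along the fingers, x is the direction in which the jaws open and shut, and the axes are right-handed (so a half turn about y gives the same grasp; the last joint's range is limited). The gripper opens to 95 mm and grips with 3 to 60 N. Pads are 20 mm wide; open, the fingers measure 119 mm over their backs; the gripper's body (75 mm by 180 mm) begins 59 mm behind the grasp point.
Start: joints at [1.208, 0.491, 1.559, -0, 1.092, -0.106], TCP at [158.723, 604.527, 225.661] pointing down, gripper open.
Joint ranges: [-3.1, 3.1], [-0.84, 2.19], [0.05, 2.79], [-1.13, 4.28], [0.06, 2.93], [-2.69, 2.69]. Speed limits (rad/s): [2.22, 2.22, 2.79, 3.14, 3.14, 3.14].

### API

Orientations are given as [roll, pitch, yaw] about the fixed x, y, z axes, in that order (R = Rz(yaw) Ry(pitch) Rx(roll)).
In Python, from cell import env gives the robot as it stands.
- The arm moves only by the tool jog_arm, never from a script. Its argument "series" is a list of rows, each an object of numbers: "dx", "dy", "dz": the shift along the world's x, y, z in m; "rx", "ry", "rz": the turn, a rotation vector about the world's x, y, z in degrees; "gripper": the opening, from 0 (shut) to 1 (fully open). A call has 1 to 12 rows; each row shifts and turns the commanded pose from where the row before left it; what a row does not reach is not made up. A row lasts 1/10 s, in which the tool goes at most 50 mm and 8.59 degrees, less where a joint would pass 70% of its speed; a pose out of reach is approached as far as the arm can. A call is refused whole if a number of a shift passes 0.05 or a number of a turn 8.59, either way. A call with a gripper value outside its range is refused whole. The fingers move at their own pace and stop on an object; the grip force is fixed at half the most. Time passes only in rows, so rows that do not move let the fingers close. It gives the time, the measured TCP pose, the force and the opening at its end, in the units of the state.
- env.state(): the state, without advancing time (a new reading comes with each control period).
- env.read_camera(name): name is "scene" or "top" or "wrist"; returns the picture (480x640x3 uint8, red, green, blue); there is no depth.
- env.camera_info(name): a dict with "camera_matrix" (3x3 intrinsics, pixels), "k1" (the pictures are not rectified: a ray, as slopes to the right and down, at radius r is drawn at 1 + k1 r^2 times it, then the intrinsics apply), "R" (3x3) and "t" (3): a world point X has camera coordinates R X + t; the wrist camera has in their place "mount" (4x4, takes a point from camera to tool coordinates, whose origin is the TCP and whose axes are the tool frame's). Camera axes: x right, y down, z forward; pixel columns grow to the right and rows downward; lengths in mm; the calibration is good to about 2 mm. A picture is of the moment at which its call begins: read the wrist's pose just before it. camera_info takes no time and is no camera call.
- env.job_done(): hands the job in, once; it reports no verdict.
The state is a dict: "t": time; "joints": joint angles; "qvel": joint speeds; "tau": joint torques, N m; "eef_pos": TCP position; "tcp_rot": TCP orientation; "ft_force": force on the tool from outside, world axes, zero at the start; "moment": the same for the moment, N m; "opening": opening from 0.0 (shut) to 1.0 (fully open).
Only numpy, scipy, OpenCV 4.12 (cv2) and the standard library are available. Lean on these libraries where they do the work, as an engineer would, in place of code of your own. Each camera call takes 0.05 s, during which the arm holds its last target.

### The job

Put the five loose microscope parts away, standing upright: one objective in each cup of the two-cup tray, one filter cube in each bay of the two-bay rectangular tray, and the eyepiece in the single round dish, in any order. They are optical parts, so set each one down flat on the floor of its place and do not drop it, and leave the oil bottle and the culture dish where they are.

Things in the scene. Friction and masses are not known exactly. Their poses are not given: they have to be found in the camera images.
- objective_long: Long microscope objective: a steel cylinder 30 mm in diameter from the underside up to 44 mm, then a brass step 22 mm in diameter up to 52 mm and a steel nose 14 mm in diameter with a small glass lens up to its top at 60 mm. About 0.12 kg. Starts upright on the bench, any yaw, in one of five places in the row nearer the robot. Origin: centre of underside, z up.
- objective_short: Short microscope objective: the same build but 43 mm tall: steel cylinder 30 mm in diameter up to 34 mm, brass step 22 mm in diameter up to 39 mm, steel nose 14 mm in diameter to the top. About 0.12 kg. Starts upright on the bench, any yaw, in one of five places in the row nearer the robot. Origin: centre of underside, z up.
- filter_cube_a: Filter cube: black block, 38 mm along its x, 30 mm along its y, 40 mm tall, with a round glass window in its top. About 0.09 kg. Starts upright on the bench, any yaw, in one of five places in the row nearer the robot. Origin: centre of underside, z up.
- filter_cube_b: Second filter cube, identical to the first: black block, 38 mm along its x, 30 mm along its y, 40 mm tall, round glass window in its top. About 0.09 kg. Starts upright on the bench, any yaw, in one of five places in the row nearer the robot. Origin: centre of underside, z up.
- eyepiece: Eyepiece: a steel barrel 30 mm in diameter from the underside up to 28 mm, carrying a wider black head 42 mm in diameter from 28 mm up to the top at 50 mm, with a wide glass lens in the top. About 0.11 kg. Starts upright on the bench, any yaw, in one of five places in the row nearer the robot. Origin: centre of underside, z up.
- objective_tray: Objective tray, fixed, white plastic: flat plate 84 mm (x) by 160 mm (y), 3 mm thick, with two round cups with grey pads, centred at x = 0, y = +38 and -38 mm in its frame. Cup: ring wall, inner radius 32 mm, outer 36 mm, top 10 mm and floor 3 mm above the bench. Origin: centre of underside, z up. Yaw within 0.25 rad, in one of three places in the row farther from the robot.
- cube_tray: Filter cube tray, fixed, white plastic: open rectangular box 84 mm (x) by 148 mm (y), walls and one divider 4 mm thick, tops 10 mm and floor 4 mm above the bench. Two rectangular bays with grey pads, each 76 mm (x) by 68 mm (y), centred at x = 0, y = +36 and -36 mm in its frame. Origin: centre of underside, z up. Yaw within 0.25 rad, one of three places in the farther row.
- eyepiece_dish: Dish for the eyepiece, white plastic, fixed to the bench: a single round dish, inner radius 32 mm, outer 36 mm, rim 10 mm above the bench, floor 3 mm above the bench with a grey round pad. Origin: centre of its underside, z up. In one of three places in the farther row.
- oil_bottle: Bystander, to be left where it is: small amber glass oil bottle with a black cap, 28 mm in diameter, 60 mm tall, standing upright between two of the trays. Origin: centre of its underside.
- culture_dish: Bystander, to be left where it is: small flat culture dish with a white lid, 37 mm in diameter, 11 mm tall, lying between two of the trays. Origin: centre of its underside.

How it is judged:
By the outcome, as a careful person would: the job done as asked, in the order asked, and still so for the second after the job is handed in, with the robot touching nothing.
It also fails if it takes over 125 s, if anything falls off the work surface, if the arm or the gripper's body presses on something with over 40 N, if the wrist force passes 120 N, or if a joint passes its speed limit or range.

## Working session

There is one attempt and no reset: what is moved stays moved. The work goes in short steps, Python scripts to look and compute and a tool call to move; the robot and the scene stay as the last step left them, time stands still between calls to the robot, and variables do not carry over. Pictures are saved under pics/ and viewed, and the job is handed in when it is done.

Besides the shell and the picture viewer there is one more tool, called after "Call:" by a JSON object that holds its "fn" and its "kwargs", one argument or row to a line. jog_arm: Moves the arm, as the interface text tells. Its arguments: {"type":"object","properties":{"series":{"type":"array"}},"required":["series"]}

```bash
mkdir -p pics; ls
python3 - <<'E'
from cell import env
import cv2
s=env.state();print({k:s[k] for k in('t','eef_pos','tcp_rot','opening','ft_force')})
for n in('top','scene','wrist'):
    i=env.camera_info(n);print(n,i)
for n in('top','scene'):
    cv2.imwrite(f'pics/{n}0.png',env.read_camera(n)[:,:,::-1])
E
```

```text
pics
{'t': 0.0, 'eef_pos': array([158.62477016, 604.29188055, 225.0718961 ]), 'tcp_rot': array([-1.57068116e+00,  1.09770885e-03,  1.31404386e+00]), 'opening': 1.0028638263180853, 'ft_force': array([-0.51366475,  0.15358119, -0.20851656])}
top {'camera_matrix': array([[484.55895309,   0.        , 318.27871126],
       [  0.        , 484.55895309, 239.2202586 ],
       [  0.        ,   0.        ,   1.        ]]), 'k1': -0.021219539928125978, 'R': array([[ 0.02667046, -0.9996346 , -0.00439908],
       [-0.99684317, -0.02626626, -0.07492519],
       [ 0.07478227,  0.00638348, -0.99717945]]), 't': array([-13.51820161, 480.01907751, 813.32817493])}
scene {'camera_matrix': array([[557.18942661,   0.        , 315.08302612],
       [  0.        , 557.18942661, 241.08741764],
       [  0.        ,   0.        ,   1.        ]]), 'k1': 0.056783589810462075, 'R': array([[-0.17893992,  0.98384073, -0.00615774],
       [ 0.76718297,  0.13561056, -0.62692907],
       [-0.61596331, -0.11690675, -0.779052  ]]), 't': array([  89.8102017 , -380.24261597, 1230.3412787 ])}
wrist {'camera_matrix': array([[372.16404909,   0.        , 321.10964967],
       [  0.        , 372.16404909, 238.13002238],
       [  0.        ,   0.        ,   1.        ]]), 'k1': -0.07641785516575451, 'mount': array([[ 9.99999432e-01,  9.97975360e-04,  3.74163777e-04,
        -1.85977141e-01],
       [-9.44743228e-05, -2.66679223e-01,  9.63785341e-01,
        -1.58218180e+02],
       [ 1.06161573e-03, -9.63784829e-01, -2.66678978e-01,
         7.57744888e+01],
       [ 0.00000000e+00,  0.00000000e+00,  0.00000000e+00,
         1.00000000e+00]])}
```

View pics/top0.png

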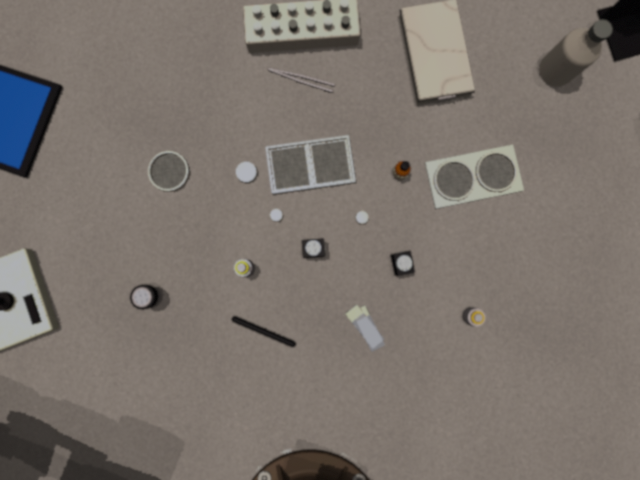

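View pics/scene0.png

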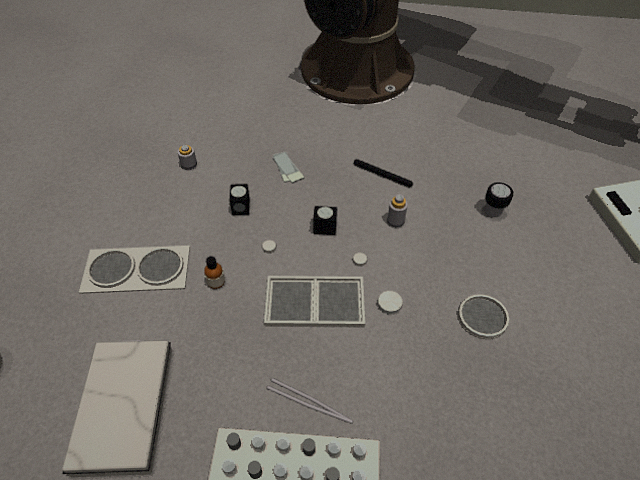

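Top view shows dish (168,171), cube tray (311,164), objective tray (475,176), bottle (402,169), culture dish (246,172). The parts are the eyepiece (144,297), objectives (243,268) and (476,317), and cubes (314,248) and (403,263). Next I zoom in for accurate pixels.

```bash
cat > h.py <<'E'
import numpy as np,cv2
from cell import env
from scipy.spatial.transform import Rotation as Ro
def cam(n,state=None):
    i=env.camera_info(n);K=np.array(i['camera_matrix']);k=i['k1']
    if 'mount' in i:
        s=state or env.state();M=np.array(i['mount']);Rt=Ro.from_euler('xyz',s['tcp_rot']).as_matrix()
        Rc=Rt@M[:3,:3];c=Rt@M[:3,3]+s['eef_pos'];R=Rc.T;t=-R@c
    else: R=np.array(i['R']);t=np.array(i['t'])
    return K,np.array([k,0,0,0,0]),R,t
def p2w(C,uv,z):
    K,d,R,t=C
    uv=np.array(uv,float).reshape(-1,1,2)
    s=cv2.undistortPoints(uv,K,d).reshape(-1,2)
    r=np.c_[s,np.ones(len(s))]@R; c=-R.T@t
    z=np.broadcast_to(z,(len(s),))
    return c+r*((z-c[2])/r[:,2])[:,None]
def w2p(C,X):
    K,d,R,t=C
    return cv2.projectPoints(np.array(X,float).reshape(-1,1,3),cv2.Rodrigues(R)[0],t,K,d)[0].reshape(-1,2)
E
python3 - <<'E'
import cv2,numpy as np
from h import *
a=cv2.imread('pics/top0.png');b=cv2.imread('pics/scene0.png')
cv2.imwrite('pics/t_l.png',cv2.resize(a[130:330,110:370],None,fx=3,fy=3,interpolation=cv2.INTER_CUBIC))
cv2.imwrite('pics/t_r.png',cv2.resize(a[130:330,290:550],None,fx=3,fy=3,interpolation=cv2.INTER_CUBIC))
cv2.imwrite('pics/s_l.png',cv2.resize(b[135:335,70:330],None,fx=3,fy=3,interpolation=cv2.INTER_CUBIC))
cv2.imwrite('pics/s_r.png',cv2.resize(b[135:335,260:520],None,fx=3,fy=3,interpolation=cv2.INTER_CUBIC))
T=cam('top')
print(p2w(T,[[168,171],[311,164],[475,176]],5).round(),p2w(T,[[144,297],[243,268],[476,317],[314,248],[403,263]],40).round())
S=cam('scene')
print(p2w(S,[[484,316],[315,301],[136,268]],5).round(),p2w(S,[[499,190],[398,203],[187,151],[325,213],[238,191]],40).round())
E
```

```text
[[ 595.  268.    5.]
 [ 614.   16.    5.]
 [ 600. -274.    5.]] [[ 375.  286.   40.]
 [ 427.  123.   40.]
 [ 357. -265.   40.]
 [ 464.    6.   40.]
 [ 443. -143.   40.]]
[[ 596.  271.    5.]
 [ 615.   20.    5.]
 [ 603. -270.    5.]] [[ 366.  289.   40.]
 [ 424.  126.   40.]
 [ 363. -259.   40.]
 [ 467.   10.   40.]
 [ 443. -143.   40.]]
```

View pics/t_l.png

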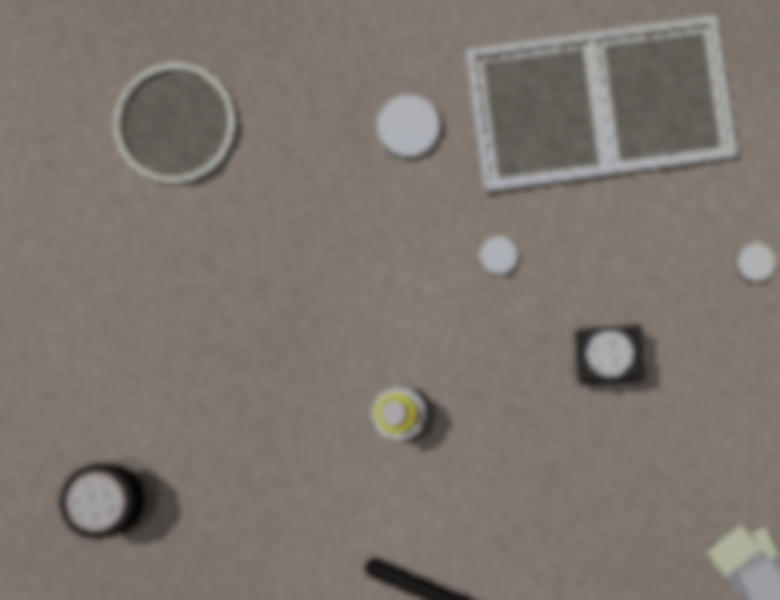

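View pics/t_r.png

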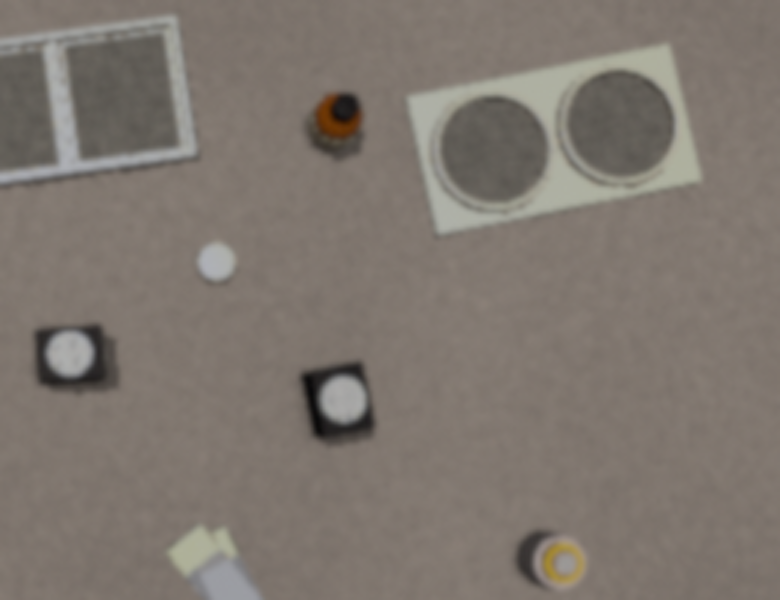

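View pics/s_l.png

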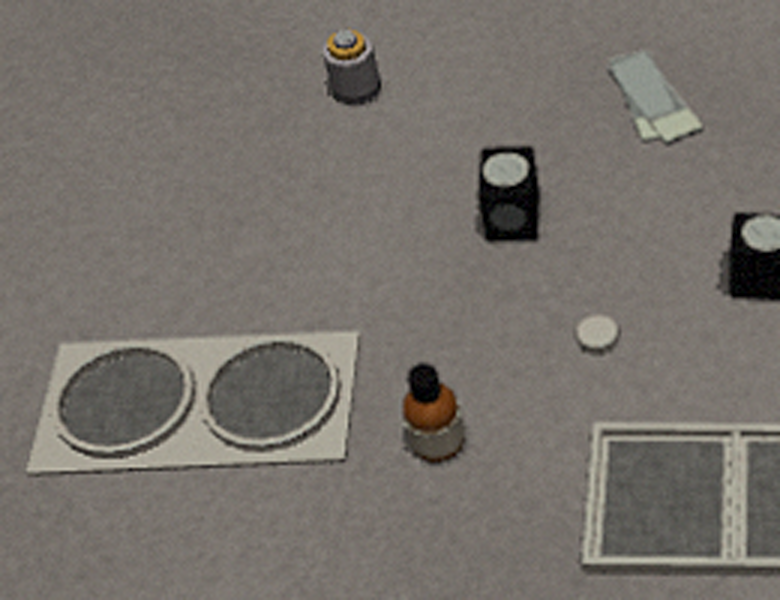

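View pics/s_r.png

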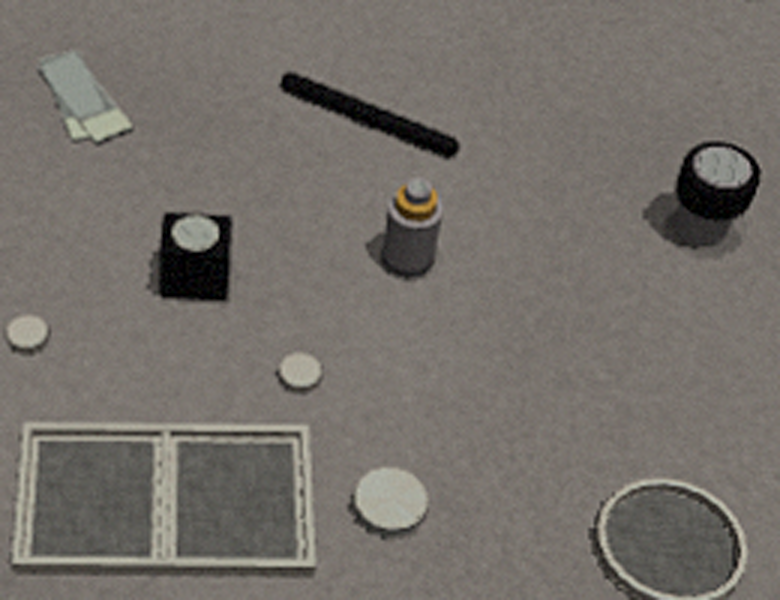

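Run:
```python
from h import *
T=cam('top');S=cam('scene')
f=lambda pts,o:[[(x-1)/3+o[0],(y-1)/3+o[1]] for x,y in pts]
TL=(110,130);TR=(290,130);SL=(70,135);SR=(260,135)
def both(n,tp,to,sp,so,z):
    a=p2w(T,f(tp,to),z);b=p2w(S,f(sp,so),z)
    print(n,a[:,:2].round(1).tolist(),b[:,:2].round(1).tolist())
    return a,b
both('eyelens',[(96,500)],TL,[(724,166)],SR,50)
both('long',[(396,413)],TL,[(419,186)],SR,60)
both('short',[(564,563)],TR,[(346,38)],SL,43)
both('cubeL',[(609,354)],TL,[(196,232)],SR,40)
both('cubeR',[(343,399)],TR,[(506,169)],SL,40)
both('dish',[(175.5,122.5)],TL,[(672,541)],SR,10)
both('bottle',[(345,107)],TR,[(424,370)],SL,60)
both('cult',[(408,126)],TL,[(391,498)],SR,11)
for n,tp,to,sp,so,z in(('ctray',[(468,50),(716,18),(737,156),(488,190)],TL,[(14,566),(24,425),(309,425),(315,566)],SR,10),('otray',[(407,97),(668,44),(701,182),(439,235)],TR,[(62,345),(358,332),(345,458),(28,472)],SL,3)):
    for P in both(n,tp,to,sp,so,z):
        c=cv2.minAreaRect(P[:,:2].astype(np.float32));print(n,P.mean(0).round(1),c)
cubs=p2w(T,f([(575,328),(641,325)],TL),40);d=cubs[1]-cubs[0];print(d,np.degrees(np.arctan2(d[1],d[0])))
cubs=p2w(T,f([(303,373),(362,363),(372,432)],TR),40);print(np.diff(cubs,axis=0))
```

```text
eyelens [[376.1, 286.5]] [[375.4, 289.4]]
long [[428.0, 122.1]] [[428.5, 125.9]]
short [[356.3, -266.7]] [[357.5, -264.0]]
cubeL [[464.2, 8.0]] [[464.5, 9.9]]
cubeR [[443.2, -144.6]] [[443.2, -142.2]]
dish [[594.9, 266.2]] [[597.7, 269.0]]
bottle [[602.9, -140.1]] [[601.9, -138.5]]
cult [[596.0, 129.5]] [[597.9, 131.9]]
ctray [[642.3, 96.2], [665.1, -48.8], [583.4, -62.8], [559.6, 81.6]] [[668.5, -45.1], [585.9, -59.7], [560.1, 85.9], [642.8, 99.3]]
ctray [612.6  16.6  10. ] ((612.8092041015625, 16.70641326904297), (83.94029235839844, 147.3245849609375), 9.344171524047852)
ctray [614.3  20.1  10. ] ((614.2774047851562, 20.41876220703125), (83.86714935302734, 147.9125518798828), 10.083901405334473)
otray [[623.2, -186.3], [659.5, -340.9], [577.3, -359.9], [541.7, -205.8]] [[579.3, -356.8], [543.0, -202.9], [623.7, -183.0], [659.4, -338.5]]
otray [ 600.4 -273.3    3. ] ((600.4837646484375, -273.0931091308594), (84.33243560791016, 158.7781524658203), 13.027409553527832)
otray [ 601.4 -270.3    3. ] ((601.0881958007812, -270.009033203125), (83.08531188964844, 159.55567932128906), 12.943702697753906)
[  2.64230462 -36.69065066   0.        ] -85.88091271185213
[[  6.420385   -32.69927438   0.        ]
 [-38.10527477  -6.03021358   0.        ]]
```

Long objective is at about (428,124), short at (357,-265), eyepiece at (376,288), and cubes at (464,9) and (443,-143). The two cameras agree to within 3 mm and the tray sizes match. I'll start with the eyepiece, using yaw of about 10° throughout so the jaws open along tray x.

Call:
{"fn": "jog_arm", "kwargs": {
  "series": [
    {"dx": 0.027,"dy": -0.0395,"rz": -8.16,"gripper": 1},
    {"dx": 0.027,"dy": -0.0395,"rz": -8.16,"gripper": 1},
    {"dx": 0.027,"dy": -0.0395,"rz": -8.16,"gripper": 1},
    {"dx": 0.027,"dy": -0.0395,"rz": -8.16,"gripper": 1},
    {"dx": 0.027,"dy": -0.0395,"rz": -8.16,"gripper": 1},
    {"dx": 0.027,"dy": -0.0395,"rz": -8.16,"gripper": 1},
    {"dx": 0.027,"dy": -0.0395,"rz": -8.16,"gripper": 1},
    {"dx": 0.028,"dy": -0.04,"dz": -0.03,"rz": -8.16,"gripper": 1},
    {"dz": -0.04,"gripper": 1},
    {"gripper": 1},
    {"gripper": 1}
  ]
}}

```text
$.series[0]: bad value
```

Run:
```python
from h import *
s=env.state();print(s['t'],s['eef_pos'],np.degrees(s['tcp_rot']))
cv2.imwrite('pics/w1.png',env.read_camera('wrist')[:,:,::-1])
C=cam('wrist',s);print(w2p(C,[[375.8,288,50],[375.8,288,0]]))
```

```text
0.1 [158.67511699 604.32625137 225.14570107] [-8.99948201e+01  5.34634998e-02  7.52851657e+01]
[[111.14733414 458.81095119]
 [130.10049063 428.77316368]]
```

View pics/w1.png

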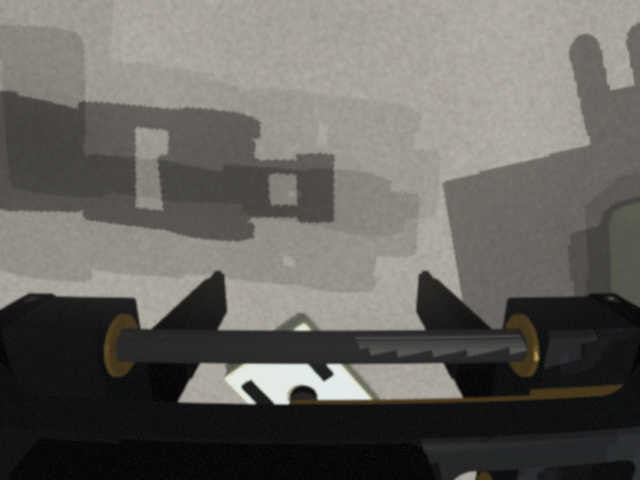

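The call was refused and the arm hasn't moved: the wrist picture only shows the start position. I'll retry with all keys given.

Call:
{"fn": "jog_arm", "kwargs": {
  "series": [
    {"dx": 0.027,"dy": -0.0395,"dz": 0.0,"rx": 0.0,"ry": 0.0,"rz": -8.16,"gripper": 1.0}
  ]
}}

```text
t: 0.25
eef_pos: [184.3, 566.9, 224.9]
tcp_rot: [-1.57, -0.001, 1.174]
ft_force: [2.8, -0.5, -0.4]
opening: 1.001
```

Call:
{"fn": "jog_arm", "kwargs": {
  "series": [
    {"dx": 0.027,"dy": -0.0395,"dz": 0.0,"rx": 0.0,"ry": 0.0,"rz": -8.16,"gripper": 1.0},
    {"dx": 0.027,"dy": -0.0395,"dz": 0.0,"rx": 0.0,"ry": 0.0,"rz": -8.16,"gripper": 1.0},
    {"dx": 0.027,"dy": -0.0395,"dz": 0.0,"rx": 0.0,"ry": 0.0,"rz": -8.16,"gripper": 1.0},
    {"dx": 0.027,"dy": -0.0395,"dz": 0.0,"rx": 0.0,"ry": 0.0,"rz": -8.16,"gripper": 1.0},
    {"dx": 0.027,"dy": -0.0395,"dz": 0.0,"rx": 0.0,"ry": 0.0,"rz": -8.16,"gripper": 1.0},
    {"dx": 0.027,"dy": -0.0395,"dz": 0.0,"rx": 0.0,"ry": 0.0,"rz": -8.16,"gripper": 1.0},
    {"dx": 0.027,"dy": -0.0395,"dz": 0.0,"rx": 0.0,"ry": 0.0,"rz": -8.16,"gripper": 1.0},
    {"dx": 0.0,"dy": 0.0,"dz": -0.03,"rx": 0.0,"ry": 0.0,"rz": 0.0,"gripper": 1.0},
    {"dx": 0.0,"dy": 0.0,"dz": -0.04,"rx": 0.0,"ry": 0.0,"rz": 0.0,"gripper": 1.0},
    {"dx": 0.0,"dy": 0.0,"dz": 0.0,"rx": 0.0,"ry": 0.0,"rz": 0.0,"gripper": 1.0}
  ]
}}

```text
t: 1.25
eef_pos: [373.3, 287.1, 152.5]
tcp_rot: [-1.573, 0.006, 0.174]
ft_force: [0.7, -0.2, 0.9]
opening: 1.0
```

Run:
```python
from h import *
s=env.state();print(s['t'],s['eef_pos'],np.degrees(s['tcp_rot']))
cv2.imwrite('pics/w1b.png',env.read_camera('wrist')[:,:,::-1])
C=cam('wrist',s);print(w2p(C,[[375.8,288,50],[375.8,288,0]]))
```

```text
1.25 [373.29511228 287.11207573 152.50049973] [-90.1347451    0.37065209   9.94140691]
[[326.48925065 241.30390407]
 [326.05128441 225.15806428]]
```

View pics/w1b.png

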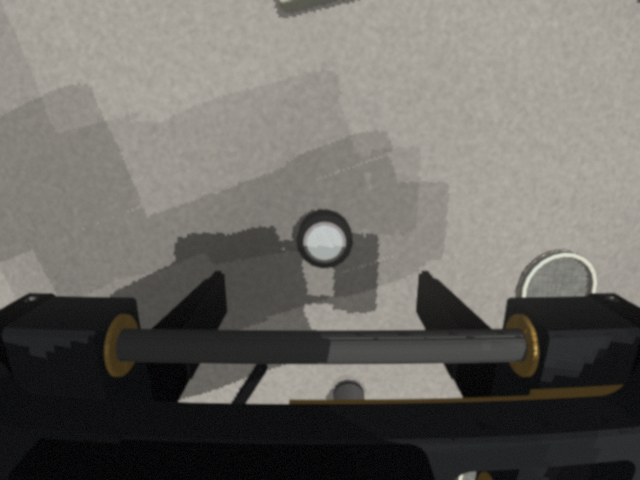

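Lens at pixel (324,242) against the predicted (326,241), so the averaged position holds to about 1 mm. Descending.

Call:
{"fn": "jog_arm", "kwargs": {
  "series": [
    {"dx": 0.001,"dy": 0,"dz": -0.04,"rx": 0,"ry": 0,"rz": 0,"gripper": 1},
    {"dx": 0,"dy": 0,"dz": -0.03,"rx": 0,"ry": 0,"rz": 0,"gripper": 1},
    {"dx": 0,"dy": 0,"dz": -0.025,"rx": 0,"ry": 0,"rz": 0,"gripper": 1},
    {"dx": 0,"dy": 0,"dz": -0.012,"rx": 0,"ry": 0,"rz": 0,"gripper": 1},
    {"dx": 0,"dy": 0,"dz": 0,"rx": 0,"ry": 0,"rz": 0,"gripper": 1},
    {"dx": 0,"dy": 0,"dz": 0,"rx": 0,"ry": 0,"rz": 0,"gripper": 1}
  ]
}}

```text
t: 1.9
eef_pos: [376.3, 289.2, 50.0]
tcp_rot: [-1.57, -0.002, 0.175]
ft_force: [-0.5, 0.1, 0.4]
opening: 1.001
```

Call:
{"fn": "jog_arm", "kwargs": {
  "series": [
    {"dx": 0,"dy": -0.001,"dz": -0.01,"rx": 0,"ry": 0,"rz": 0,"gripper": 1},
    {"dx": 0,"dy": 0,"dz": -0.008,"rx": 0,"ry": 0,"rz": 0,"gripper": 1},
    {"dx": 0,"dy": 0,"dz": 0,"rx": 0,"ry": 0,"rz": 0,"gripper": 1},
    {"dx": 0,"dy": 0,"dz": 0,"rx": 0,"ry": 0,"rz": 0,"gripper": 1},
    {"dx": 0,"dy": 0,"dz": 0,"rx": 0,"ry": 0,"rz": 0,"gripper": 1}
  ]
}}

```text
t: 2.4
eef_pos: [375.8, 287.5, 30.8]
tcp_rot: [-1.571, -0.0, 0.175]
ft_force: [-0.2, 0.1, -0.2]
opening: 1.002
```

Call:
{"fn": "jog_arm", "kwargs": {
  "series": [
    {"dx": 0,"dy": 0,"dz": 0,"rx": 0,"ry": 0,"rz": 0,"gripper": 0.6},
    {"dx": 0,"dy": 0,"dz": 0,"rx": 0,"ry": 0,"rz": 0,"gripper": 0.5},
    {"dx": 0,"dy": 0,"dz": 0,"rx": 0,"ry": 0,"rz": 0,"gripper": 0.45},
    {"dx": 0,"dy": 0,"dz": 0,"rx": 0,"ry": 0,"rz": 0,"gripper": 0.4},
    {"dx": 0,"dy": 0,"dz": 0,"rx": 0,"ry": 0,"rz": 0,"gripper": 0.3},
    {"dx": 0,"dy": 0,"dz": 0,"rx": 0,"ry": 0,"rz": 0,"gripper": 0.3}
  ]
}}

```text
t: 3.0
eef_pos: [375.7, 287.5, 30.7]
tcp_rot: [-1.571, -0.0, 0.175]
ft_force: [0.8, -0.0, -0.0]
opening: 0.55
```

Call:
{"fn": "jog_arm", "kwargs": {
  "series": [
    {"dx": 0,"dy": 0,"dz": 0,"rx": 0,"ry": 0,"rz": 0,"gripper": 0},
    {"dx": 0,"dy": 0,"dz": 0,"rx": 0,"ry": 0,"rz": 0,"gripper": 0},
    {"dx": 0,"dy": 0,"dz": 0,"rx": 0,"ry": 0,"rz": 0,"gripper": 0},
    {"dx": 0,"dy": 0,"dz": 0,"rx": 0,"ry": 0,"rz": 0,"gripper": 0},
    {"dx": 0,"dy": 0,"dz": 0,"rx": 0,"ry": 0,"rz": 0,"gripper": 0}
  ]
}}

```text
t: 3.5
eef_pos: [375.7, 287.5, 30.6]
tcp_rot: [-1.571, 0.0, 0.175]
ft_force: [-0.5, 0.6, 1.0]
opening: 0.435
```

Held, with the opening at 41 mm (head is 42). Lift and carry to the dish at (596,268).

Call:
{"fn": "jog_arm", "kwargs": {
  "series": [
    {"dx": 0,"dy": 0,"dz": 0.02,"rx": 0,"ry": 0,"rz": 0,"gripper": 0},
    {"dx": 0,"dy": 0,"dz": 0.03,"rx": 0,"ry": 0,"rz": 0,"gripper": 0},
    {"dx": 0.02,"dy": -0.002,"dz": 0.03,"rx": 0,"ry": 0,"rz": 0,"gripper": 0},
    {"dx": 0.04,"dy": -0.004,"dz": 0,"rx": 0,"ry": 0,"rz": 0,"gripper": 0},
    {"dx": 0.04,"dy": -0.004,"dz": 0,"rx": 0,"ry": 0,"rz": 0,"gripper": 0},
    {"dx": 0.04,"dy": -0.004,"dz": 0,"rx": 0,"ry": 0,"rz": 0,"gripper": 0},
    {"dx": 0.04,"dy": -0.004,"dz": 0,"rx": 0,"ry": 0,"rz": 0,"gripper": 0},
    {"dx": 0.03,"dy": -0.002,"dz": 0,"rx": 0,"ry": 0,"rz": 0,"gripper": 0},
    {"dx": 0.01,"dy": 0,"dz": 0,"rx": 0,"ry": 0,"rz": 0,"gripper": 0},
    {"dx": 0,"dy": 0,"dz": -0.03,"rx": 0,"ry": 0,"rz": 0,"gripper": 0},
    {"dx": 0,"dy": 0,"dz": -0.02,"rx": 0,"ry": 0,"rz": 0,"gripper": 0},
    {"dx": 0,"dy": 0,"dz": 0,"rx": 0,"ry": 0,"rz": 0,"gripper": 0}
  ]
}}

```text
t: 4.7
eef_pos: [593.8, 267.1, 57.9]
tcp_rot: [-1.572, 0.005, 0.175]
ft_force: [-0.8, 0.0, -1.2]
opening: 0.438
```

Run:
```python
from h import *
s=env.state();print(s['t'],s['eef_pos'],np.degrees(s['tcp_rot']),s['ft_force'])
cv2.imwrite('pics/w2.png',env.read_camera('wrist')[:,:,::-1])
C=cam('wrist',s);print(w2p(C,[[596.3,267.6,10],[596.3,267.6,70]]))
```

```text
4.7 [593.75316984 267.10253479  57.86877551] [-90.04399744   0.30345674  10.01591266] [-0.84510525  0.01522263 -1.22605382]
[[327.0425929  267.82174664]
 [328.42724101 315.37461331]]
```

View pics/w2.png

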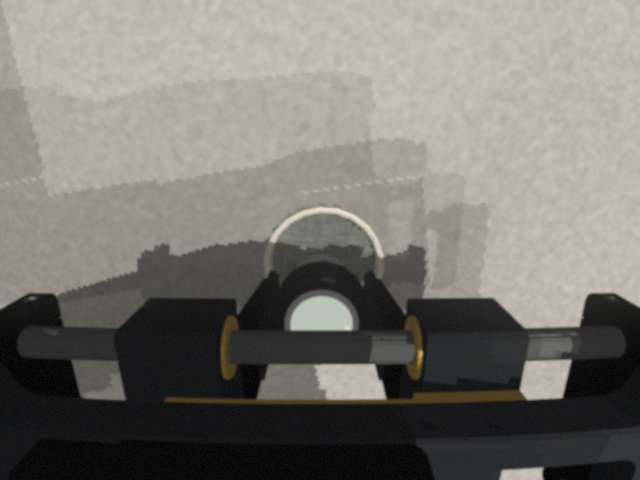

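Eyepiece is over the dish and centred (ring edges at columns 267 and 383, part at 323). Lowering.

Call:
{"fn": "jog_arm", "kwargs": {
  "series": [
    {"dx": 0.001,"dy": 0,"dz": -0.016,"rx": 0,"ry": 0,"rz": 0,"gripper": 0},
    {"dx": 0,"dy": 0,"dz": -0.007,"rx": 0,"ry": 0,"rz": 0,"gripper": 0},
    {"dx": 0,"dy": 0,"dz": -0.002,"rx": 0,"ry": 0,"rz": 0,"gripper": 0},
    {"dx": 0,"dy": 0,"dz": 0,"rx": 0,"ry": 0,"rz": 0,"gripper": 0},
    {"dx": 0,"dy": 0,"dz": -0.001,"rx": 0,"ry": 0,"rz": 0,"gripper": 0},
    {"dx": 0,"dy": 0,"dz": -0.0005,"rx": 0,"ry": 0,"rz": 0,"gripper": 0},
    {"dx": 0,"dy": 0,"dz": 0,"rx": 0,"ry": 0,"rz": 0,"gripper": 0},
    {"dx": 0,"dy": 0,"dz": 0,"rx": 0,"ry": 0,"rz": 0,"gripper": 0}
  ]
}}

```text
t: 5.55
eef_pos: [596.8, 267.6, 34.3]
tcp_rot: [-1.571, -0.0, 0.175]
ft_force: [-0.6, -0.6, -1.1]
opening: 0.439
```

Call:
{"fn": "jog_arm", "kwargs": {
  "series": [
    {"dx": 0,"dy": 0,"dz": -0.0005,"rx": 0,"ry": 0,"rz": 0,"gripper": 0},
    {"dx": 0,"dy": 0,"dz": 0,"rx": 0,"ry": 0,"rz": 0,"gripper": 0},
    {"dx": 0,"dy": 0,"dz": 0,"rx": 0,"ry": 0,"rz": 0,"gripper": 0}
  ]
}}

```text
t: 5.85
eef_pos: [596.8, 267.5, 33.7]
tcp_rot: [-1.571, -0.0, 0.175]
ft_force: [0.1, -0.0, -1.5]
opening: 0.437
```

Call:
{"fn": "jog_arm", "kwargs": {
  "series": [
    {"dx": 0,"dy": 0,"dz": -0.0005,"rx": 0,"ry": 0,"rz": 0,"gripper": 0},
    {"dx": 0,"dy": 0,"dz": 0,"rx": 0,"ry": 0,"rz": 0,"gripper": 0},
    {"dx": 0,"dy": 0,"dz": 0,"rx": 0,"ry": 0,"rz": 0,"gripper": 0}
  ]
}}

```text
t: 6.15
eef_pos: [596.8, 267.6, 33.7]
tcp_rot: [-1.571, -0.0, 0.175]
ft_force: [-2.1, -0.9, 5.8]
opening: 0.439
```

Contact at 5.8 N. Release and go up.

Call:
{"fn": "jog_arm", "kwargs": {
  "series": [
    {"dx": 0,"dy": 0,"dz": 0,"rx": 0,"ry": 0,"rz": 0,"gripper": 0.6},
    {"dx": 0,"dy": 0,"dz": 0,"rx": 0,"ry": 0,"rz": 0,"gripper": 0.7},
    {"dx": 0,"dy": 0,"dz": 0,"rx": 0,"ry": 0,"rz": 0,"gripper": 0.8},
    {"dx": 0,"dy": 0,"dz": 0,"rx": 0,"ry": 0,"rz": 0,"gripper": 0.8},
    {"dx": 0,"dy": 0,"dz": 0.015,"rx": 0,"ry": 0,"rz": 0,"gripper": 0.8},
    {"dx": 0,"dy": 0,"dz": 0.03,"rx": 0,"ry": 0,"rz": 0,"gripper": 0.8},
    {"dx": 0,"dy": 0,"dz": 0.045,"rx": 0,"ry": 0,"rz": 0,"gripper": 1},
    {"dx": -0.034,"dy": -0.029,"dz": 0,"rx": 0,"ry": 0,"rz": 0,"gripper": 1},
    {"dx": -0.034,"dy": -0.029,"dz": 0,"rx": 0,"ry": 0,"rz": 0,"gripper": 1},
    {"dx": -0.034,"dy": -0.029,"dz": 0,"rx": 0,"ry": 0,"rz": 0,"gripper": 1},
    {"dx": -0.034,"dy": -0.029,"dz": 0,"rx": 0,"ry": 0,"rz": 0,"gripper": 1},
    {"dx": -0.0325,"dy": -0.0275,"dz": 0,"rx": 0,"ry": 0,"rz": 0,"gripper": 1}
  ]
}}

```text
t: 7.35
eef_pos: [426.8, 123.1, 124.2]
tcp_rot: [-1.571, -0.001, 0.175]
ft_force: [0.1, -1.2, -0.1]
opening: 1.002
```

Run:
```python
from h import *
s=env.state();print(s['t'],s['eef_pos'],np.degrees(s['tcp_rot']),s['opening'])
a=env.read_camera('top')[:,:,::-1];cv2.imwrite('pics/t3.png',cv2.resize(a[110:350,110:430],None,fx=2.5,fy=2.5))
```

```text
7.35 [426.81745681 123.13304963 124.16786302] [-9.00046663e+01 -8.03609965e-02  1.00195906e+01] 1.0018721555244985
```

View pics/t3.png

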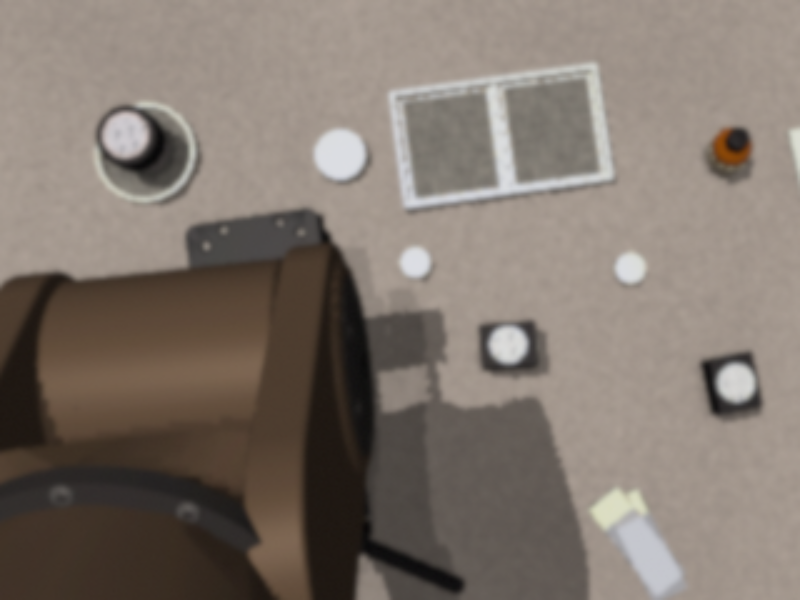

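Run:
```python
from h import *
T=cam('top')
print(p2w(T,[[160.2,163]],53),p2w(T,[[110+147/2.5,110+151.5/2.5]],10))
# wrist-like check of where TCP is vs long
s=env.state();C=cam('wrist',s);print(w2p(C,[[428.2,124,60]]))
cv2.imwrite('pics/w3.png',env.read_camera('wrist')[:,:,::-1])
```

```text
[[598.22473721 266.28107685  53.        ]] [[594.78528451 265.1092067   10.        ]]
[[334.05887499 256.22054677]]
```

View pics/w3.png

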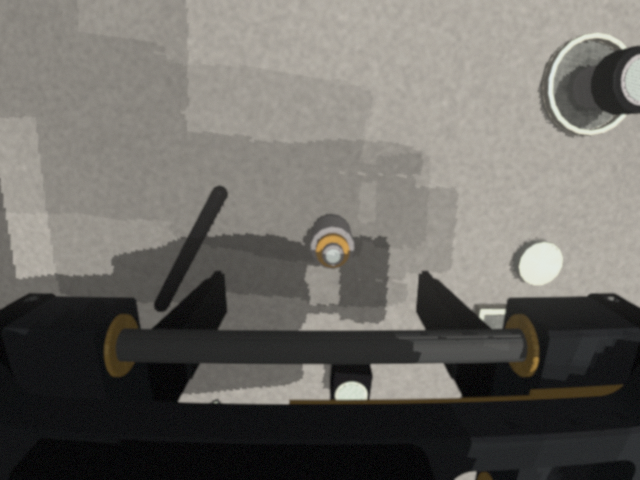

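Eyepiece stands about 3 mm from the dish centre. The long objective's nose is at (332,255), predicted (334,256). Descending on it.

Call:
{"fn": "jog_arm", "kwargs": {
  "series": [
    {"dx": 0,"dy": 0,"dz": -0.03,"rx": 0,"ry": 0,"rz": 0,"gripper": 0.75},
    {"dx": 0,"dy": 0,"dz": -0.03,"rx": 0,"ry": 0,"rz": 0,"gripper": 0.75},
    {"dx": 0,"dy": 0,"dz": -0.025,"rx": 0,"ry": 0,"rz": 0,"gripper": 0.75},
    {"dx": 0,"dy": 0,"dz": -0.011,"rx": 0,"ry": 0,"rz": 0,"gripper": 0.7},
    {"dx": 0,"dy": 0,"dz": 0,"rx": 0,"ry": 0,"rz": 0,"gripper": 0.6},
    {"dx": 0,"dy": 0,"dz": 0,"rx": 0,"ry": 0,"rz": 0,"gripper": 0.5},
    {"dx": 0,"dy": 0,"dz": 0,"rx": 0,"ry": 0,"rz": 0,"gripper": 0.4},
    {"dx": 0,"dy": 0,"dz": 0,"rx": 0,"ry": 0,"rz": 0,"gripper": 0.1},
    {"dx": 0,"dy": 0,"dz": 0,"rx": 0,"ry": 0,"rz": 0,"gripper": 0},
    {"dx": 0,"dy": 0,"dz": 0,"rx": 0,"ry": 0,"rz": 0,"gripper": 0},
    {"dx": 0,"dy": 0,"dz": 0,"rx": 0,"ry": 0,"rz": 0,"gripper": 0},
    {"dx": 0,"dy": 0,"dz": 0,"rx": 0,"ry": 0,"rz": 0,"gripper": 0}
  ]
}}

```text
t: 8.65
eef_pos: [428.4, 124.1, 27.7]
tcp_rot: [-1.571, -0.001, 0.175]
ft_force: [-1.0, -0.0, 7.8]
opening: 0.309
```

Call:
{"fn": "jog_arm", "kwargs": {
  "series": [
    {"dx": 0,"dy": 0,"dz": 0,"rx": 0,"ry": 0,"rz": 0,"gripper": 0},
    {"dx": 0,"dy": 0,"dz": 0,"rx": 0,"ry": 0,"rz": 0,"gripper": 0},
    {"dx": 0,"dy": 0,"dz": 0,"rx": 0,"ry": 0,"rz": 0,"gripper": 0}
  ]
}}

```text
t: 8.95
eef_pos: [428.4, 124.1, 27.7]
tcp_rot: [-1.571, -0.001, 0.175]
ft_force: [-0.2, -0.1, 7.3]
opening: 0.309
```

Grip reads 29 mm as expected, but there's a steady 7 N upward. I'll lift slightly and look.

Call:
{"fn": "jog_arm", "kwargs": {
  "series": [
    {"dx": 0,"dy": 0,"dz": 0.003,"rx": 0,"ry": 0,"rz": 0,"gripper": 0},
    {"dx": 0,"dy": 0,"dz": 0.02,"rx": 0,"ry": 0,"rz": 0,"gripper": 0},
    {"dx": 0,"dy": 0,"dz": 0,"rx": 0,"ry": 0,"rz": 0,"gripper": 0},
    {"dx": 0,"dy": 0,"dz": 0,"rx": 0,"ry": 0,"rz": 0,"gripper": 0},
    {"dx": 0,"dy": 0,"dz": 0,"rx": 0,"ry": 0,"rz": 0,"gripper": 0}
  ]
}}

```text
t: 9.45
eef_pos: [428.0, 124.0, 49.7]
tcp_rot: [-1.571, 0.0, 0.175]
ft_force: [0.3, -0.4, -1.7]
opening: 0.312
```

Run:
```python
from h import *
s=env.state();print(s['t'],s['eef_pos'],s['ft_force'],s['moment'])
w=env.read_camera('wrist')[:,:,::-1];a=env.read_camera('scene')[:,:,::-1]
cv2.imwrite('pics/w4.png',np.hstack([cv2.resize(w[180:420,160:480],(400,300)),cv2.resize(a[130:250,320:480],(400,300),interpolation=cv2.INTER_CUBIC)]))
```

```text
9.45 [428.04729338 123.97773388  49.69509956] [ 0.26790022 -0.41067513 -1.71415736] [-0.09652528 -0.00418852 -0.00574285]
```

View pics/w4.png

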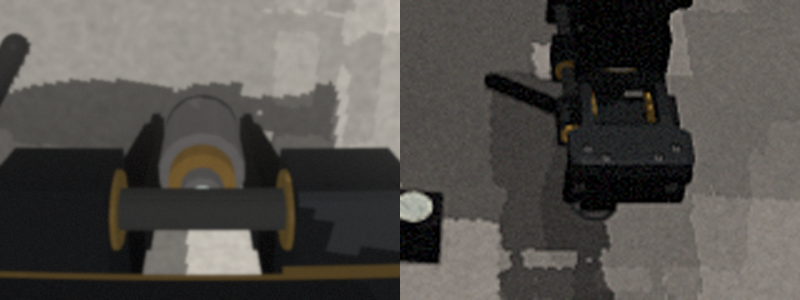

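Upright and held, force now equal to the part's weight. Carry to the near cup at (592,-235), at a height that clears everything.

Call:
{"fn": "jog_arm", "kwargs": {
  "series": [
    {"dx": 0,"dy": 0,"dz": 0.03,"rx": 0,"ry": 0,"rz": 0,"gripper": 0},
    {"dx": 0,"dy": 0,"dz": 0.03,"rx": 0,"ry": 0,"rz": 0,"gripper": 0},
    {"dx": 0.01,"dy": -0.02,"dz": 0.02,"rx": 0,"ry": 0,"rz": 0,"gripper": 0},
    {"dx": 0.019,"dy": -0.042,"dz": 0,"rx": 0,"ry": 0,"rz": 0,"gripper": 0},
    {"dx": 0.019,"dy": -0.042,"dz": 0,"rx": 0,"ry": 0,"rz": 0,"gripper": 0},
    {"dx": 0.019,"dy": -0.042,"dz": 0,"rx": 0,"ry": 0,"rz": 0,"gripper": 0},
    {"dx": 0.019,"dy": -0.042,"dz": 0,"rx": 0,"ry": 0,"rz": 0,"gripper": 0},
    {"dx": 0.019,"dy": -0.042,"dz": 0,"rx": 0,"ry": 0,"rz": 0,"gripper": 0},
    {"dx": 0.019,"dy": -0.042,"dz": 0,"rx": 0,"ry": 0,"rz": 0,"gripper": 0},
    {"dx": 0.019,"dy": -0.042,"dz": 0,"rx": 0,"ry": 0,"rz": 0,"gripper": 0},
    {"dx": 0.015,"dy": -0.032,"dz": 0,"rx": 0,"ry": 0,"rz": 0,"gripper": 0},
    {"dx": 0.0064,"dy": -0.0127,"dz": 0,"rx": 0,"ry": 0,"rz": 0,"gripper": 0}
  ]
}}

```text
t: 10.75
eef_pos: [593.2, -237.6, 129.0]
tcp_rot: [-1.571, 0.0, 0.172]
ft_force: [0.4, -0.1, -1.0]
opening: 0.309
```

Call:
{"fn": "jog_arm", "kwargs": {
  "series": [
    {"dx": 0,"dy": 0,"dz": -0.02,"rx": 0,"ry": 0,"rz": 0,"gripper": 0},
    {"dx": 0,"dy": 0,"dz": -0.03,"rx": 0,"ry": 0,"rz": 0,"gripper": 0},
    {"dx": 0,"dy": 0,"dz": -0.02,"rx": 0,"ry": 0,"rz": 0,"gripper": 0},
    {"dx": 0,"dy": 0,"dz": -0.005,"rx": 0,"ry": 0,"rz": 0,"gripper": 0},
    {"dx": 0,"dy": 0,"dz": 0,"rx": 0,"ry": 0,"rz": 0,"gripper": 0},
    {"dx": 0,"dy": 0,"dz": 0,"rx": 0,"ry": 0,"rz": 0,"gripper": 0}
  ]
}}

```text
t: 11.35
eef_pos: [593.0, -234.6, 56.0]
tcp_rot: [-1.571, -0.001, 0.175]
ft_force: [-0.5, -1.2, -1.3]
opening: 0.31
```

Run:
```python
from h import *
s=env.state();print(s['t'],s['eef_pos'],s['ft_force'],s['opening'])
w=env.read_camera('wrist')[:,:,::-1]
cv2.imwrite('pics/w5.png',w);C=cam('wrist',s);print(w2p(C,[[592.4,-234.7,10]]))
```

```text
11.35 [ 592.97856205 -234.59741879   55.97744529] [-0.47207007 -1.17327406 -1.33042737] 0.3096538817845488
[[321.14068518 269.01852504]]
```

View pics/w5.png

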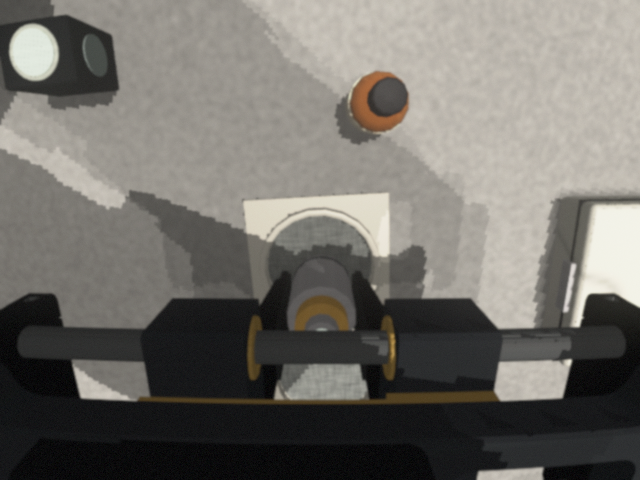

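Centred over the cup (ring columns 262–380, part at 321). Lowering.

Call:
{"fn": "jog_arm", "kwargs": {
  "series": [
    {"dx": 0,"dy": 0,"dz": -0.014,"rx": 0,"ry": 0,"rz": 0,"gripper": 0},
    {"dx": 0,"dy": 0,"dz": -0.007,"rx": 0,"ry": 0,"rz": 0,"gripper": 0},
    {"dx": 0,"dy": 0,"dz": -0.0015,"rx": 0,"ry": 0,"rz": 0,"gripper": 0},
    {"dx": 0,"dy": 0,"dz": 0,"rx": 0,"ry": 0,"rz": 0,"gripper": 0},
    {"dx": 0,"dy": 0,"dz": -0.001,"rx": 0,"ry": 0,"rz": 0,"gripper": 0},
    {"dx": 0,"dy": 0,"dz": 0,"rx": 0,"ry": 0,"rz": 0,"gripper": 0},
    {"dx": 0,"dy": 0,"dz": 0,"rx": 0,"ry": 0,"rz": 0,"gripper": 0}
  ]
}}

```text
t: 12.1
eef_pos: [592.7, -234.7, 31.9]
tcp_rot: [-1.571, -0.0, 0.175]
ft_force: [0.6, -0.3, -1.1]
opening: 0.309
```

Call:
{"fn": "jog_arm", "kwargs": {
  "series": [
    {"dx": 0,"dy": 0,"dz": -0.0005,"rx": 0,"ry": 0,"rz": 0,"gripper": 0},
    {"dx": 0,"dy": 0,"dz": 0,"rx": 0,"ry": 0,"rz": 0,"gripper": 0},
    {"dx": 0,"dy": 0,"dz": 0,"rx": 0,"ry": 0,"rz": 0,"gripper": 0}
  ]
}}

```text
t: 12.4
eef_pos: [592.7, -234.7, 31.2]
tcp_rot: [-1.571, -0.0, 0.175]
ft_force: [0.4, -0.8, -1.8]
opening: 0.309
```

Call:
{"fn": "jog_arm", "kwargs": {
  "series": [
    {"dx": 0,"dy": 0,"dz": -0.0005,"rx": 0,"ry": 0,"rz": 0,"gripper": 0},
    {"dx": 0,"dy": 0,"dz": 0,"rx": 0,"ry": 0,"rz": 0,"gripper": 0},
    {"dx": 0,"dy": 0,"dz": 0,"rx": 0,"ry": 0,"rz": 0,"gripper": 0}
  ]
}}

```text
t: 12.7
eef_pos: [592.7, -234.7, 30.8]
tcp_rot: [-1.571, -0.0, 0.175]
ft_force: [-0.1, 0.1, 0.4]
opening: 0.306
```

Call:
{"fn": "jog_arm", "kwargs": {
  "series": [
    {"dx": 0,"dy": 0,"dz": -0.0003,"rx": 0,"ry": 0,"rz": 0,"gripper": 0},
    {"dx": 0,"dy": 0,"dz": 0,"rx": 0,"ry": 0,"rz": 0,"gripper": 0},
    {"dx": 0,"dy": 0,"dz": 0,"rx": 0,"ry": 0,"rz": 0,"gripper": 0}
  ]
}}

```text
t: 13.0
eef_pos: [592.7, -234.7, 30.8]
tcp_rot: [-1.571, -0.0, 0.175]
ft_force: [-0.9, 0.7, 5.1]
opening: 0.31
```

Contact at 5.1 N. Release and go to the short objective.

Call:
{"fn": "jog_arm", "kwargs": {
  "series": [
    {"dx": 0,"dy": 0,"dz": 0,"rx": 0,"ry": 0,"rz": 0,"gripper": 0.5},
    {"dx": 0,"dy": 0,"dz": 0,"rx": 0,"ry": 0,"rz": 0,"gripper": 0.6},
    {"dx": 0,"dy": 0,"dz": 0,"rx": 0,"ry": 0,"rz": 0,"gripper": 0.65},
    {"dx": 0,"dy": 0,"dz": 0,"rx": 0,"ry": 0,"rz": 0,"gripper": 0.7},
    {"dx": 0,"dy": 0,"dz": 0.015,"rx": 0,"ry": 0,"rz": 0,"gripper": 0.75},
    {"dx": 0,"dy": 0,"dz": 0.03,"rx": 0,"ry": 0,"rz": 0,"gripper": 0.75},
    {"dx": 0,"dy": 0,"dz": 0.045,"rx": 0,"ry": 0,"rz": 0,"gripper": 0.75},
    {"dx": -0.047,"dy": -0.006,"dz": 0,"rx": 0,"ry": 0,"rz": 0,"gripper": 0.75},
    {"dx": -0.047,"dy": -0.006,"dz": 0,"rx": 0,"ry": 0,"rz": 0,"gripper": 0.75},
    {"dx": -0.047,"dy": -0.006,"dz": 0,"rx": 0,"ry": 0,"rz": 0,"gripper": 0.75},
    {"dx": -0.047,"dy": -0.006,"dz": 0,"rx": 0,"ry": 0,"rz": 0,"gripper": 0.75},
    {"dx": -0.047,"dy": -0.006,"dz": 0,"rx": 0,"ry": 0,"rz": 0,"gripper": 0.75}
  ]
}}

```text
t: 14.2
eef_pos: [356.1, -264.6, 121.4]
tcp_rot: [-1.572, -0.001, 0.175]
ft_force: [0.6, -1.1, -0.7]
opening: 0.751
```

Call:
{"fn": "jog_arm", "kwargs": {
  "series": [
    {"dx": -0.0006,"dy": -0.0006,"dz": 0,"rx": 0,"ry": 0,"rz": 0,"gripper": 0.75},
    {"dx": 0,"dy": 0,"dz": 0,"rx": 0,"ry": 0,"rz": 0,"gripper": 0.75}
  ]
}}

```text
t: 14.4
eef_pos: [356.9, -266.0, 121.5]
tcp_rot: [-1.572, -0.001, 0.173]
ft_force: [0.3, -0.5, 0.4]
opening: 0.746
```

Run:
```python
from h import *
s=env.state();print(s['t'],s['eef_pos'],s['ft_force'],s['opening'])
w=env.read_camera('wrist')[:,:,::-1]
C=cam('wrist',s);print(w2p(C,[[357,-265.3,43],[592.6,-234.7,63]]))
a=env.read_camera('top')[:,:,::-1];b=env.read_camera('scene')[:,:,::-1]
cv2.imwrite('pics/m6.png',np.vstack([cv2.resize(w[100:420,:],(800,400)),np.hstack([cv2.resize(a[130:230,400:600],(400,200)),cv2.resize(b[200:300,60:260],(400,200))])]))
```

```text
14.4 [ 356.92642117 -266.03237157  121.48307875] [ 0.32441872 -0.46257621  0.38970233] 0.7460506871774278
[[322.22299848 250.98224523]
 [672.23139134 273.58238021]]
```

View pics/m6.png

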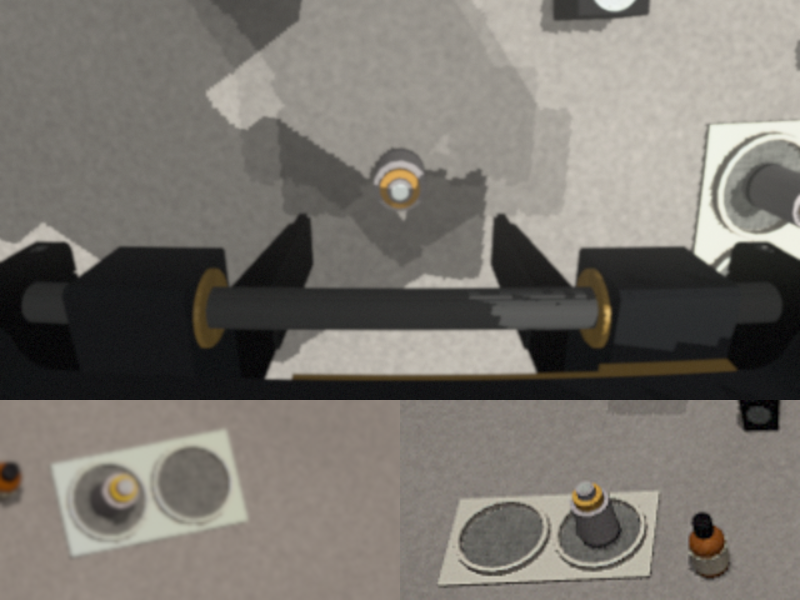

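Long objective stands upright in its cup. The short's nose is at (320,252), predicted (322,251). Descending.

Call:
{"fn": "jog_arm", "kwargs": {
  "series": [
    {"dx": 0,"dy": 0,"dz": -0.03,"rx": 0,"ry": 0,"rz": 0,"gripper": 0.75},
    {"dx": 0,"dy": 0,"dz": -0.03,"rx": 0,"ry": 0,"rz": 0,"gripper": 0.75},
    {"dx": 0,"dy": 0,"dz": -0.025,"rx": 0,"ry": 0,"rz": 0,"gripper": 0.75},
    {"dx": 0,"dy": 0,"dz": -0.0115,"rx": 0,"ry": 0,"rz": 0,"gripper": 0.7},
    {"dx": 0,"dy": 0,"dz": 0,"rx": 0,"ry": 0,"rz": 0,"gripper": 0.6},
    {"dx": 0,"dy": 0,"dz": 0,"rx": 0,"ry": 0,"rz": 0,"gripper": 0.5},
    {"dx": 0,"dy": 0,"dz": 0,"rx": 0,"ry": 0,"rz": 0,"gripper": 0.4},
    {"dx": 0,"dy": 0,"dz": 0,"rx": 0,"ry": 0,"rz": 0,"gripper": 0.1},
    {"dx": 0,"dy": 0,"dz": 0,"rx": 0,"ry": 0,"rz": 0,"gripper": 0},
    {"dx": 0,"dy": 0,"dz": 0,"rx": 0,"ry": 0,"rz": 0,"gripper": 0},
    {"dx": 0,"dy": 0,"dz": 0,"rx": 0,"ry": 0,"rz": 0,"gripper": 0},
    {"dx": 0,"dy": 0,"dz": 0,"rx": 0,"ry": 0,"rz": 0,"gripper": 0}
  ]
}}

```text
t: 15.75
eef_pos: [357.2, -265.4, 24.4]
tcp_rot: [-1.572, -0.001, 0.175]
ft_force: [-0.6, 1.7, 7.3]
opening: 0.307
```

Call:
{"fn": "jog_arm", "kwargs": {
  "series": [
    {"dx": 0,"dy": 0,"dz": 0,"rx": 0,"ry": 0,"rz": 0,"gripper": 0},
    {"dx": 0,"dy": 0,"dz": 0,"rx": 0,"ry": 0,"rz": 0,"gripper": 0}
  ]
}}

```text
t: 15.95
eef_pos: [357.1, -265.4, 24.4]
tcp_rot: [-1.572, -0.001, 0.175]
ft_force: [0.5, 1.9, 6.7]
opening: 0.306
```

Call:
{"fn": "jog_arm", "kwargs": {
  "series": [
    {"dx": 0,"dy": 0,"dz": 0.015,"rx": 0,"ry": 0,"rz": 0,"gripper": 0},
    {"dx": 0,"dy": 0,"dz": 0.03,"rx": 0,"ry": 0,"rz": 0,"gripper": 0},
    {"dx": 0,"dy": -0.004,"dz": 0.04,"rx": 0,"ry": 0,"rz": 0,"gripper": 0},
    {"dx": 0.03,"dy": -0.006,"dz": 0,"rx": 0,"ry": 0,"rz": 0,"gripper": 0},
    {"dx": 0.042,"dy": -0.008,"dz": 0,"rx": 0,"ry": 0,"rz": 0,"gripper": 0},
    {"dx": 0.042,"dy": -0.008,"dz": 0,"rx": 0,"ry": 0,"rz": 0,"gripper": 0},
    {"dx": 0.042,"dy": -0.008,"dz": 0,"rx": 0,"ry": 0,"rz": 0,"gripper": 0},
    {"dx": 0.042,"dy": -0.005,"dz": 0,"rx": 0,"ry": 0,"rz": 0,"gripper": 0},
    {"dx": 0.034,"dy": -0.0044,"dz": 0,"rx": 0,"ry": 0,"rz": 0,"gripper": 0},
    {"dx": 0.0204,"dy": 0,"dz": 0,"rx": 0,"ry": 0,"rz": 0,"gripper": 0},
    {"dx": 0,"dy": 0,"dz": -0.02,"rx": 0,"ry": 0,"rz": 0,"gripper": 0},
    {"dx": 0,"dy": 0,"dz": -0.03,"rx": 0,"ry": 0,"rz": 0,"gripper": 0}
  ]
}}

```text
t: 17.15
eef_pos: [610.5, -308.8, 59.4]
tcp_rot: [-1.573, -0.002, 0.175]
ft_force: [0.5, -0.9, -2.8]
opening: 0.309
```

Call:
{"fn": "jog_arm", "kwargs": {
  "series": [
    {"dx": 0,"dy": 0,"dz": -0.01,"rx": 0,"ry": 0,"rz": 0,"gripper": 0},
    {"dx": 0,"dy": 0,"dz": 0,"rx": 0,"ry": 0,"rz": 0,"gripper": 0},
    {"dx": 0,"dy": 0,"dz": 0,"rx": 0,"ry": 0,"rz": 0,"gripper": 0}
  ]
}}

```text
t: 17.45
eef_pos: [609.7, -309.0, 49.7]
tcp_rot: [-1.571, -0.001, 0.174]
ft_force: [-0.2, 0.1, -1.6]
opening: 0.309
```

Run:
```python
from h import *
s=env.state();print(s['t'],s['eef_pos'],s['ft_force'],s['opening'])
w=env.read_camera('wrist')[:,:,::-1]
cv2.imwrite('pics/w7.png',w);C=cam('wrist',s);print(w2p(C,[[609.4,-308.7,10]]))
```

```text
17.45 [ 609.67139802 -308.95391341   49.7164754 ] [-0.19120004  0.13166606 -1.615682  ] 0.30892591065069536
[[321.80884305 272.3606653 ]]
```

View pics/w7.png

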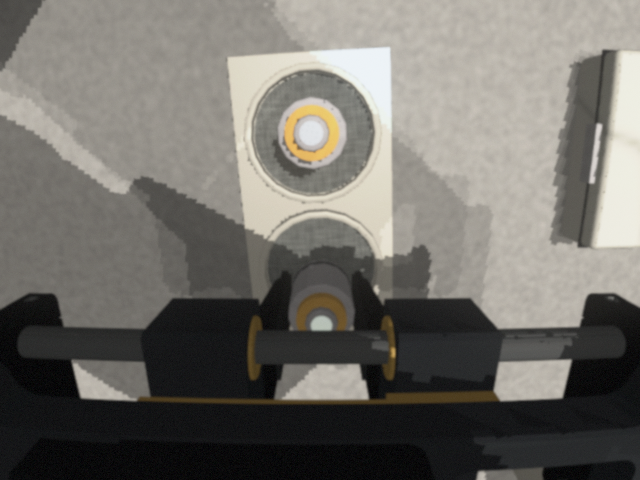

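Centred over the far cup (ring 264–380, part at 321). Lowering.

Call:
{"fn": "jog_arm", "kwargs": {
  "series": [
    {"dx": 0,"dy": 0,"dz": -0.012,"rx": 0,"ry": 0,"rz": 0,"gripper": 0},
    {"dx": 0,"dy": 0,"dz": -0.006,"rx": 0,"ry": 0,"rz": 0,"gripper": 0},
    {"dx": 0,"dy": 0,"dz": -0.0015,"rx": 0,"ry": 0,"rz": 0,"gripper": 0},
    {"dx": 0,"dy": 0,"dz": 0,"rx": 0,"ry": 0,"rz": 0,"gripper": 0},
    {"dx": 0,"dy": 0,"dz": -0.0008,"rx": 0,"ry": 0,"rz": 0,"gripper": 0},
    {"dx": 0,"dy": 0,"dz": 0,"rx": 0,"ry": 0,"rz": 0,"gripper": 0},
    {"dx": 0,"dy": 0,"dz": 0,"rx": 0,"ry": 0,"rz": 0,"gripper": 0}
  ]
}}

```text
t: 18.2
eef_pos: [609.5, -308.7, 28.8]
tcp_rot: [-1.571, -0.0, 0.175]
ft_force: [0.8, 0.8, -1.2]
opening: 0.312
```

Call:
{"fn": "jog_arm", "kwargs": {
  "series": [
    {"dx": 0,"dy": 0,"dz": -0.0005,"rx": 0,"ry": 0,"rz": 0,"gripper": 0},
    {"dx": 0,"dy": 0,"dz": 0,"rx": 0,"ry": 0,"rz": 0,"gripper": 0},
    {"dx": 0,"dy": 0,"dz": 0,"rx": 0,"ry": 0,"rz": 0,"gripper": 0}
  ]
}}

```text
t: 18.5
eef_pos: [609.4, -308.7, 28.1]
tcp_rot: [-1.571, -0.0, 0.175]
ft_force: [0.1, -0.2, -1.8]
opening: 0.312
```

Call:
{"fn": "jog_arm", "kwargs": {
  "series": [
    {"dx": 0,"dy": 0,"dz": -0.0005,"rx": 0,"ry": 0,"rz": 0,"gripper": 0},
    {"dx": 0,"dy": 0,"dz": 0,"rx": 0,"ry": 0,"rz": 0,"gripper": 0},
    {"dx": 0,"dy": 0,"dz": 0,"rx": 0,"ry": 0,"rz": 0,"gripper": 0}
  ]
}}

```text
t: 18.8
eef_pos: [609.4, -308.7, 27.5]
tcp_rot: [-1.571, -0.0, 0.175]
ft_force: [-0.8, -0.1, -2.5]
opening: 0.31
```

Call:
{"fn": "jog_arm", "kwargs": {
  "series": [
    {"dx": 0,"dy": 0,"dz": -0.0005,"rx": 0,"ry": 0,"rz": 0,"gripper": 0},
    {"dx": 0,"dy": 0,"dz": 0,"rx": 0,"ry": 0,"rz": 0,"gripper": 0},
    {"dx": 0,"dy": 0,"dz": 0,"rx": 0,"ry": 0,"rz": 0,"gripper": 0}
  ]
}}

```text
t: 19.1
eef_pos: [609.4, -308.7, 27.5]
tcp_rot: [-1.571, -0.0, 0.175]
ft_force: [-2.1, 2.1, 4.5]
opening: 0.311
```

Contact. Release and go to the right cube.

Call:
{"fn": "jog_arm", "kwargs": {
  "series": [
    {"dx": 0,"dy": 0,"dz": 0,"rx": 0,"ry": 0,"rz": 0,"gripper": 0.5},
    {"dx": 0,"dy": 0,"dz": 0,"rx": 0,"ry": 0,"rz": 0,"gripper": 0.6},
    {"dx": 0,"dy": 0,"dz": 0,"rx": 0,"ry": 0,"rz": 0,"gripper": 0.65},
    {"dx": 0,"dy": 0,"dz": 0,"rx": 0,"ry": 0,"rz": 0,"gripper": 0.7},
    {"dx": 0,"dy": 0,"dz": 0.015,"rx": 0,"ry": 0,"rz": 0,"gripper": 0.75},
    {"dx": 0,"dy": 0,"dz": 0.03,"rx": 0,"ry": 0,"rz": 0,"gripper": 0.75},
    {"dx": 0,"dy": 0,"dz": 0.045,"rx": 0,"ry": 0,"rz": 0,"gripper": 0.75},
    {"dx": -0.0333,"dy": 0.033,"dz": 0,"rx": 0,"ry": 0,"rz": 0,"gripper": 0.75},
    {"dx": -0.0333,"dy": 0.033,"dz": 0,"rx": 0,"ry": 0,"rz": 0,"gripper": 0.75},
    {"dx": -0.0333,"dy": 0.033,"dz": 0,"rx": 0,"ry": 0,"rz": 0,"gripper": 0.75},
    {"dx": -0.0333,"dy": 0.033,"dz": 0,"rx": 0,"ry": 0,"rz": 0,"gripper": 0.75},
    {"dx": -0.033,"dy": 0.033,"dz": 0,"rx": 0,"ry": 0,"rz": 0,"gripper": 0.75}
  ]
}}

```text
t: 20.3
eef_pos: [442.0, -142.6, 118.1]
tcp_rot: [-1.572, -0.001, 0.174]
ft_force: [0.8, 0.3, -0.2]
opening: 0.747
```

Call:
{"fn": "jog_arm", "kwargs": {
  "series": [
    {"dx": 0,"dy": 0,"dz": 0,"rx": 0,"ry": 0,"rz": 0,"gripper": 0.75},
    {"dx": 0,"dy": 0,"dz": 0,"rx": 0,"ry": 0,"rz": 0,"gripper": 0.75}
  ]
}}

```text
t: 20.5
eef_pos: [443.6, -143.5, 118.3]
tcp_rot: [-1.572, -0.002, 0.175]
ft_force: [0.8, -0.9, 0.2]
opening: 0.753
```

Run:
```python
from h import *
s=env.state();print(s['t'],s['eef_pos'],s['ft_force'],s['opening'])
w=env.read_camera('wrist')[:,:,::-1]
C=cam('wrist',s);print(w2p(C,[[443.2,-143.4,40],[464.3,9,40]]))
a=env.read_camera('top')[:,:,::-1];b=env.read_camera('scene')[:,:,::-1]
cv2.imwrite('pics/m8.png',np.vstack([cv2.resize(w[100:420,:],(800,400)),np.hstack([cv2.resize(a[130:230,400:600],(400,200)),cv2.resize(b[200:300,60:260],(400,200))])]))
```

```text
20.5 [ 443.57309169 -143.4964846   118.3080514 ] [ 0.79295234 -0.93101458  0.17597434] 0.7530193634816005
[[321.33539754 251.88240097]
 [403.16050947  11.27380117]]
```

View pics/m8.png

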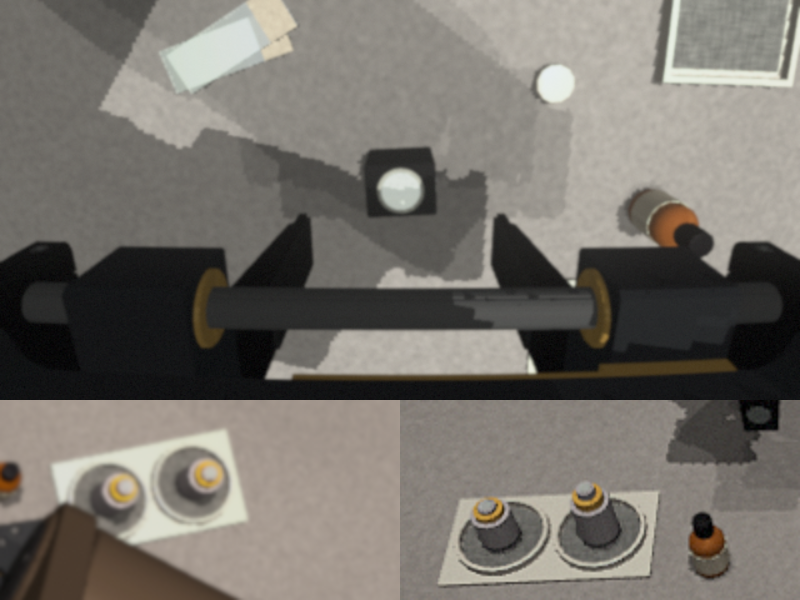

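Both objectives stand in their cups. The cube is aligned with the jaws, window at (320,252) as predicted. Descending.

Call:
{"fn": "jog_arm", "kwargs": {
  "series": [
    {"dx": 0,"dy": 0,"dz": -0.03,"rx": 0,"ry": 0,"rz": 0,"gripper": 0.75},
    {"dx": 0,"dy": 0,"dz": -0.03,"rx": 0,"ry": 0,"rz": 0,"gripper": 0.75},
    {"dx": 0,"dy": 0,"dz": -0.022,"rx": 0,"ry": 0,"rz": 0,"gripper": 0.75},
    {"dx": 0,"dy": 0,"dz": -0.01,"rx": 0,"ry": 0,"rz": 0,"gripper": 0.7},
    {"dx": 0,"dy": 0,"dz": 0,"rx": 0,"ry": 0,"rz": 0,"gripper": 0.6},
    {"dx": 0,"dy": 0,"dz": 0,"rx": 0,"ry": 0,"rz": 0,"gripper": 0.5},
    {"dx": 0,"dy": 0,"dz": 0,"rx": 0,"ry": 0,"rz": 0,"gripper": 0.4},
    {"dx": 0,"dy": 0,"dz": 0,"rx": 0,"ry": 0,"rz": 0,"gripper": 0.1},
    {"dx": 0,"dy": 0,"dz": 0,"rx": 0,"ry": 0,"rz": 0,"gripper": 0},
    {"dx": 0,"dy": 0,"dz": 0,"rx": 0,"ry": 0,"rz": 0,"gripper": 0},
    {"dx": 0,"dy": 0,"dz": 0,"rx": 0,"ry": 0,"rz": 0,"gripper": 0},
    {"dx": 0,"dy": 0,"dz": 0,"rx": 0,"ry": 0,"rz": 0,"gripper": 0}
  ]
}}

```text
t: 21.85
eef_pos: [443.6, -143.9, 25.9]
tcp_rot: [-1.572, -0.001, 0.175]
ft_force: [0.1, -0.4, 7.1]
opening: 0.4
```

Call:
{"fn": "jog_arm", "kwargs": {
  "series": [
    {"dx": 0,"dy": 0,"dz": 0.015,"rx": 0,"ry": 0,"rz": 0,"gripper": 0},
    {"dx": 0,"dy": 0,"dz": 0.03,"rx": 0,"ry": 0,"rz": 0,"gripper": 0},
    {"dx": 0,"dy": 0,"dz": 0.04,"rx": 0,"ry": 0,"rz": 0,"gripper": 0},
    {"dx": 0.02,"dy": 0.014,"dz": 0,"rx": 0,"ry": 0,"rz": 0,"gripper": 0},
    {"dx": 0.036,"dy": 0.026,"dz": 0,"rx": 0,"ry": 0,"rz": 0,"gripper": 0},
    {"dx": 0.036,"dy": 0.026,"dz": 0,"rx": 0,"ry": 0,"rz": 0,"gripper": 0},
    {"dx": 0.036,"dy": 0.026,"dz": 0,"rx": 0,"ry": 0,"rz": 0,"gripper": 0},
    {"dx": 0.03,"dy": 0.022,"dz": 0,"rx": 0,"ry": 0,"rz": 0,"gripper": 0},
    {"dx": 0.0182,"dy": 0.0126,"dz": 0,"rx": 0,"ry": 0,"rz": 0,"gripper": 0},
    {"dx": 0,"dy": 0,"dz": -0.02,"rx": 0,"ry": 0,"rz": 0,"gripper": 0},
    {"dx": 0,"dy": 0,"dz": -0.03,"rx": 0,"ry": 0,"rz": 0,"gripper": 0},
    {"dx": 0,"dy": 0,"dz": -0.008,"rx": 0,"ry": 0,"rz": 0,"gripper": 0}
  ]
}}

```text
t: 23.05
eef_pos: [618.1, -16.7, 49.8]
tcp_rot: [-1.57, 0.004, 0.175]
ft_force: [-0.1, -0.2, 0.2]
opening: 0.4
```

Call:
{"fn": "jog_arm", "kwargs": {
  "series": [
    {"dx": 0,"dy": 0,"dz": 0,"rx": 0,"ry": 0,"rz": 0,"gripper": 0},
    {"dx": 0,"dy": 0,"dz": 0,"rx": 0,"ry": 0,"rz": 0,"gripper": 0}
  ]
}}

```text
t: 23.25
eef_pos: [619.8, -17.3, 53.1]
tcp_rot: [-1.571, -0.001, 0.174]
ft_force: [0.2, 0.0, -1.5]
opening: 0.401
```

Run:
```python
from h import *
s=env.state();print(s['t'],s['eef_pos'],s['ft_force'],s['opening'])
w=env.read_camera('wrist')[:,:,::-1]
cv2.imwrite('pics/w9.png',w);C=cam('wrist',s);print(w2p(C,[[619.4,-17.1,4]]))
```

```text
23.25 [619.82562676 -17.25102873  53.10617312] [ 0.20098198  0.01525126 -1.46320218] 0.4011177980048342
[[321.44531483 266.84260506]]
```

View pics/w9.png

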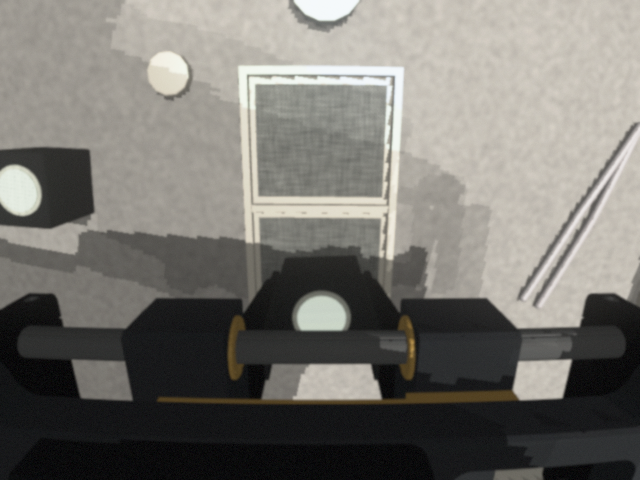

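Centred over the right-hand bay. Lowering.

Call:
{"fn": "jog_arm", "kwargs": {
  "series": [
    {"dx": 0,"dy": 0,"dz": -0.013,"rx": 0,"ry": 0,"rz": 0,"gripper": 0},
    {"dx": 0,"dy": 0,"dz": -0.006,"rx": 0,"ry": 0,"rz": 0,"gripper": 0},
    {"dx": 0,"dy": 0,"dz": -0.0015,"rx": 0,"ry": 0,"rz": 0,"gripper": 0},
    {"dx": 0,"dy": 0,"dz": 0,"rx": 0,"ry": 0,"rz": 0,"gripper": 0},
    {"dx": 0,"dy": 0,"dz": -0.0008,"rx": 0,"ry": 0,"rz": 0,"gripper": 0},
    {"dx": 0,"dy": 0,"dz": 0,"rx": 0,"ry": 0,"rz": 0,"gripper": 0},
    {"dx": 0,"dy": 0,"dz": 0,"rx": 0,"ry": 0,"rz": 0,"gripper": 0}
  ]
}}

```text
t: 24.0
eef_pos: [619.5, -17.1, 30.9]
tcp_rot: [-1.571, -0.0, 0.175]
ft_force: [-0.2, 0.4, 0.4]
opening: 0.402
```

Call:
{"fn": "jog_arm", "kwargs": {
  "series": [
    {"dx": 0,"dy": 0,"dz": -0.0005,"rx": 0,"ry": 0,"rz": 0,"gripper": 0},
    {"dx": 0,"dy": 0,"dz": 0,"rx": 0,"ry": 0,"rz": 0,"gripper": 0},
    {"dx": 0,"dy": 0,"dz": 0,"rx": 0,"ry": 0,"rz": 0,"gripper": 0}
  ]
}}

```text
t: 24.3
eef_pos: [619.4, -17.1, 30.3]
tcp_rot: [-1.571, -0.0, 0.175]
ft_force: [-0.0, 0.5, -0.5]
opening: 0.401
```

Call:
{"fn": "jog_arm", "kwargs": {
  "series": [
    {"dx": 0,"dy": 0,"dz": -0.0005,"rx": 0,"ry": 0,"rz": 0,"gripper": 0},
    {"dx": 0,"dy": 0,"dz": 0,"rx": 0,"ry": 0,"rz": 0,"gripper": 0},
    {"dx": 0,"dy": 0,"dz": 0,"rx": 0,"ry": 0,"rz": 0,"gripper": 0}
  ]
}}

```text
t: 24.6
eef_pos: [619.5, -17.1, 29.9]
tcp_rot: [-1.571, -0.0, 0.175]
ft_force: [-1.0, 0.8, 2.2]
opening: 0.403
```

Call:
{"fn": "jog_arm", "kwargs": {
  "series": [
    {"dx": 0,"dy": 0,"dz": -0.0003,"rx": 0,"ry": 0,"rz": 0,"gripper": 0},
    {"dx": 0,"dy": 0,"dz": 0,"rx": 0,"ry": 0,"rz": 0,"gripper": 0},
    {"dx": 0,"dy": 0,"dz": 0,"rx": 0,"ry": 0,"rz": 0,"gripper": 0}
  ]
}}

```text
t: 24.9
eef_pos: [619.5, -17.1, 29.9]
tcp_rot: [-1.571, -0.0, 0.175]
ft_force: [-1.9, -0.2, 5.9]
opening: 0.402
```

Call:
{"fn": "jog_arm", "kwargs": {
  "series": [
    {"dx": 0,"dy": 0,"dz": 0,"rx": 0,"ry": 0,"rz": 0,"gripper": 0.6},
    {"dx": 0,"dy": 0,"dz": 0,"rx": 0,"ry": 0,"rz": 0,"gripper": 0.65},
    {"dx": 0,"dy": 0,"dz": 0,"rx": 0,"ry": 0,"rz": 0,"gripper": 0.65},
    {"dx": 0,"dy": 0,"dz": 0,"rx": 0,"ry": 0,"rz": 0,"gripper": 0.7},
    {"dx": 0,"dy": 0,"dz": 0.015,"rx": 0,"ry": 0,"rz": 0,"gripper": 0.75},
    {"dx": 0,"dy": 0,"dz": 0.03,"rx": 0,"ry": 0,"rz": 0,"gripper": 0.75},
    {"dx": 0,"dy": 0,"dz": 0.045,"rx": 0,"ry": 0,"rz": 0,"gripper": 0.75},
    {"dx": -0.038,"dy": 0.0065,"dz": 0,"rx": 0,"ry": 0,"rz": 0,"gripper": 0.75},
    {"dx": -0.039,"dy": 0.0065,"dz": 0,"rx": 0,"ry": 0,"rz": -5,"gripper": 0.75},
    {"dx": -0.039,"dy": 0.0065,"dz": 0,"rx": 0,"ry": 0,"rz": 0,"gripper": 0.75},
    {"dx": -0.0391,"dy": 0.0065,"dz": 0,"rx": 0,"ry": 0,"rz": 0,"gripper": 0.75},
    {"dx": 0,"dy": 0,"dz": 0,"rx": 0,"ry": 0,"rz": 0,"gripper": 0.75}
  ]
}}

```text
t: 26.1
eef_pos: [460.1, 9.7, 120.4]
tcp_rot: [-1.57, 0.002, 0.088]
ft_force: [0.3, 0.2, -0.0]
opening: 0.754
```

Run:
```python
from h import *
s=env.state();print(s['t'],s['eef_pos'],s['ft_force'],s['opening'])
w=env.read_camera('wrist')[:,:,::-1]
C=cam('wrist',s);print(w2p(C,[[464.3,9,40]]))
a=env.read_camera('top')[:,:,::-1];b=env.read_camera('scene')[:,:,::-1]
cv2.imwrite('pics/m10.png',np.vstack([cv2.resize(w[100:420,:],(800,400)),np.hstack([cv2.resize(a[110:210,230:430],(400,200)),cv2.resize(b[250:350,230:430],(400,200))])]))
```

```text
26.1 [460.10589657   9.74767643 120.4284263 ] [ 0.25889469  0.20424331 -0.03683119] 0.7544146839555277
[[328.46900227 252.85328341]]
```

View pics/m10.png

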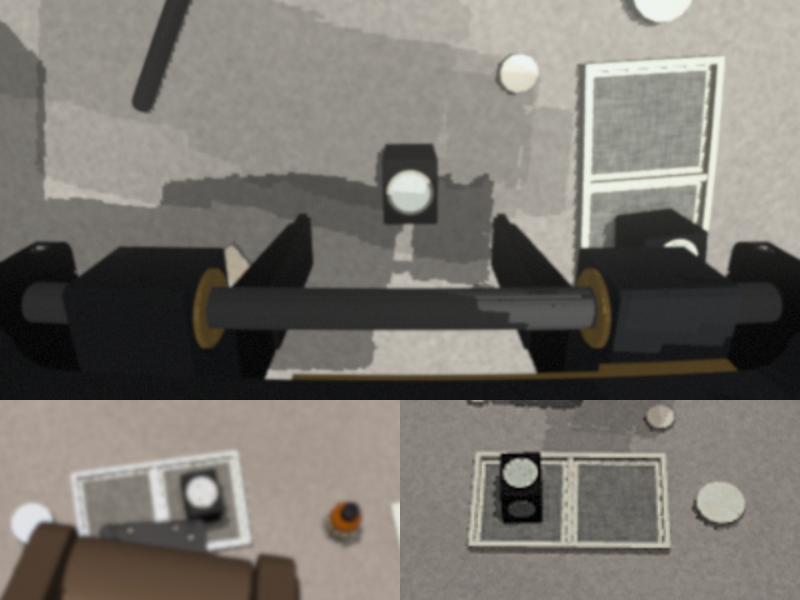

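First cube sits in its bay, and the second is aligned with the jaws. Descending.

Call:
{"fn": "jog_arm", "kwargs": {
  "series": [
    {"dx": 0,"dy": 0,"dz": -0.03,"rx": 0,"ry": 0,"rz": 0,"gripper": 0.75},
    {"dx": 0,"dy": 0,"dz": -0.03,"rx": 0,"ry": 0,"rz": 0,"gripper": 0.75},
    {"dx": 0,"dy": 0,"dz": -0.024,"rx": 0,"ry": 0,"rz": 0,"gripper": 0.75},
    {"dx": 0,"dy": 0,"dz": -0.01,"rx": 0,"ry": 0,"rz": 0,"gripper": 0.7},
    {"dx": 0,"dy": 0,"dz": 0,"rx": 0,"ry": 0,"rz": 0,"gripper": 0.6},
    {"dx": 0,"dy": 0,"dz": 0,"rx": 0,"ry": 0,"rz": 0,"gripper": 0.5},
    {"dx": 0,"dy": 0,"dz": 0,"rx": 0,"ry": 0,"rz": 0,"gripper": 0.4},
    {"dx": 0,"dy": 0,"dz": 0,"rx": 0,"ry": 0,"rz": 0,"gripper": 0.1},
    {"dx": 0,"dy": 0,"dz": 0,"rx": 0,"ry": 0,"rz": 0,"gripper": 0},
    {"dx": 0,"dy": 0,"dz": 0,"rx": 0,"ry": 0,"rz": 0,"gripper": 0},
    {"dx": 0,"dy": 0,"dz": 0,"rx": 0,"ry": 0,"rz": 0,"gripper": 0},
    {"dx": 0,"dy": 0,"dz": 0,"rx": 0,"ry": 0,"rz": 0,"gripper": 0}
  ]
}}

```text
t: 27.45
eef_pos: [464.6, 8.9, 26.0]
tcp_rot: [-1.571, -0.001, 0.087]
ft_force: [0.3, -0.3, 7.6]
opening: 0.314
```

Call:
{"fn": "jog_arm", "kwargs": {
  "series": [
    {"dx": 0,"dy": 0,"dz": 0,"rx": 0,"ry": 0,"rz": 0,"gripper": 0},
    {"dx": 0,"dy": 0,"dz": 0,"rx": 0,"ry": 0,"rz": 0,"gripper": 0}
  ]
}}

```text
t: 27.65
eef_pos: [464.6, 8.9, 26.0]
tcp_rot: [-1.571, -0.001, 0.087]
ft_force: [-0.6, -0.7, 7.4]
opening: 0.316
```

Call:
{"fn": "jog_arm", "kwargs": {
  "series": [
    {"dx": 0,"dy": 0,"dz": 0.015,"rx": 0,"ry": 0,"rz": 0,"gripper": 0},
    {"dx": 0,"dy": 0,"dz": 0.03,"rx": 0,"ry": 0,"rz": 0,"gripper": 0},
    {"dx": 0,"dy": 0,"dz": 0.04,"rx": 0,"ry": 0,"rz": 0,"gripper": 0},
    {"dx": 0.02,"dy": 0.006,"dz": 0,"rx": 0,"ry": 0,"rz": 0,"gripper": 0},
    {"dx": 0.035,"dy": 0.011,"dz": 0,"rx": 0,"ry": 0,"rz": 5,"gripper": 0},
    {"dx": 0.035,"dy": 0.011,"dz": 0,"rx": 0,"ry": 0,"rz": 0,"gripper": 0},
    {"dx": 0.033,"dy": 0.011,"dz": 0,"rx": 0,"ry": 0,"rz": 0,"gripper": 0},
    {"dx": 0.0201,"dy": 0.006,"dz": 0,"rx": 0,"ry": 0,"rz": 0,"gripper": 0},
    {"dx": 0,"dy": 0,"dz": -0.02,"rx": 0,"ry": 0,"rz": 0,"gripper": 0},
    {"dx": 0,"dy": 0,"dz": -0.03,"rx": 0,"ry": 0,"rz": 0,"gripper": 0},
    {"dx": 0,"dy": 0,"dz": -0.008,"rx": 0,"ry": 0,"rz": 0,"gripper": 0},
    {"dx": 0,"dy": 0,"dz": 0,"rx": 0,"ry": 0,"rz": 0,"gripper": 0}
  ]
}}

```text
t: 28.85
eef_pos: [606.8, 53.9, 51.6]
tcp_rot: [-1.57, 0.002, 0.175]
ft_force: [-0.4, -0.1, -1.2]
opening: 0.316
```

Call:
{"fn": "jog_arm", "kwargs": {
  "series": [
    {"dx": 0,"dy": 0,"dz": 0,"rx": 0,"ry": 0,"rz": 0,"gripper": 0},
    {"dx": 0,"dy": 0,"dz": 0,"rx": 0,"ry": 0,"rz": 0,"gripper": 0}
  ]
}}

```text
t: 29.05
eef_pos: [608.0, 53.9, 53.8]
tcp_rot: [-1.571, -0.002, 0.175]
ft_force: [-0.4, -1.2, -0.5]
opening: 0.311
```

Run:
```python
from h import *
s=env.state();print(s['t'],s['eef_pos'],s['ft_force'],s['opening'])
w=env.read_camera('wrist')[:,:,::-1]
cv2.imwrite('pics/w11.png',w);C=cam('wrist',s);print(w2p(C,[[607.4,53.9,4]]))
```

```text
29.05 [607.97251089  53.87805607  53.76147728] [-0.39028694 -1.19787886 -0.5120859 ] 0.31083429101392335
[[321.09143147 266.62575248]]
```

View pics/w11.png

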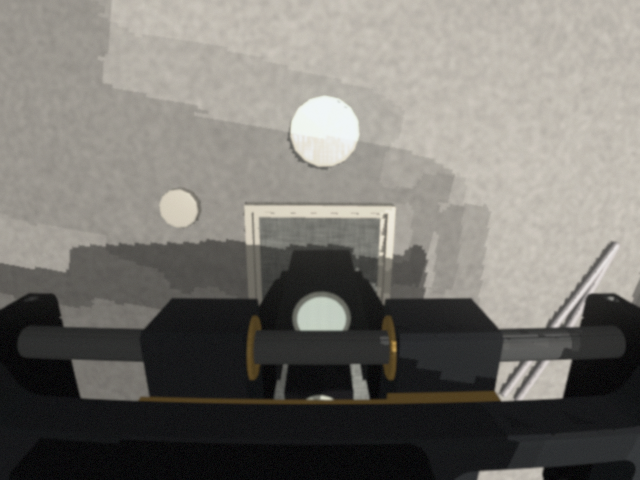

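Centred over the last bay. Lowering.

Call:
{"fn": "jog_arm", "kwargs": {
  "series": [
    {"dx": 0,"dy": 0,"dz": -0.013,"rx": 0,"ry": 0,"rz": 0,"gripper": 0},
    {"dx": 0,"dy": 0,"dz": -0.006,"rx": 0,"ry": 0,"rz": 0,"gripper": 0},
    {"dx": 0,"dy": 0,"dz": -0.0015,"rx": 0,"ry": 0,"rz": 0,"gripper": 0},
    {"dx": 0,"dy": 0,"dz": 0,"rx": 0,"ry": 0,"rz": 0,"gripper": 0},
    {"dx": 0,"dy": 0,"dz": -0.0008,"rx": 0,"ry": 0,"rz": 0,"gripper": 0},
    {"dx": 0,"dy": 0,"dz": 0,"rx": 0,"ry": 0,"rz": 0,"gripper": 0},
    {"dx": 0,"dy": 0,"dz": 0,"rx": 0,"ry": 0,"rz": 0,"gripper": 0}
  ]
}}

```text
t: 29.8
eef_pos: [607.5, 53.9, 31.3]
tcp_rot: [-1.571, -0.0, 0.175]
ft_force: [0.0, -0.6, -0.8]
opening: 0.315
```

Call:
{"fn": "jog_arm", "kwargs": {
  "series": [
    {"dx": 0,"dy": 0,"dz": -0.0005,"rx": 0,"ry": 0,"rz": 0,"gripper": 0},
    {"dx": 0,"dy": 0,"dz": 0,"rx": 0,"ry": 0,"rz": 0,"gripper": 0},
    {"dx": 0,"dy": 0,"dz": 0,"rx": 0,"ry": 0,"rz": 0,"gripper": 0}
  ]
}}

```text
t: 30.1
eef_pos: [607.4, 53.9, 30.7]
tcp_rot: [-1.571, -0.0, 0.175]
ft_force: [0.9, 0.0, -0.9]
opening: 0.314
```

Call:
{"fn": "jog_arm", "kwargs": {
  "series": [
    {"dx": 0,"dy": 0,"dz": -0.0005,"rx": 0,"ry": 0,"rz": 0,"gripper": 0},
    {"dx": 0,"dy": 0,"dz": 0,"rx": 0,"ry": 0,"rz": 0,"gripper": 0},
    {"dx": 0,"dy": 0,"dz": 0,"rx": 0,"ry": 0,"rz": 0,"gripper": 0}
  ]
}}

```text
t: 30.4
eef_pos: [607.4, 53.9, 30.2]
tcp_rot: [-1.571, -0.0, 0.175]
ft_force: [-1.0, 0.2, 0.3]
opening: 0.313
```

Call:
{"fn": "jog_arm", "kwargs": {
  "series": [
    {"dx": 0,"dy": 0,"dz": -0.0004,"rx": 0,"ry": 0,"rz": 0,"gripper": 0},
    {"dx": 0,"dy": 0,"dz": 0,"rx": 0,"ry": 0,"rz": 0,"gripper": 0},
    {"dx": 0,"dy": 0,"dz": 0,"rx": 0,"ry": 0,"rz": 0,"gripper": 0}
  ]
}}

```text
t: 30.7
eef_pos: [607.4, 53.9, 30.1]
tcp_rot: [-1.571, -0.0, 0.175]
ft_force: [-2.6, -0.7, 5.2]
opening: 0.313
```

Call:
{"fn": "jog_arm", "kwargs": {
  "series": [
    {"dx": 0,"dy": 0,"dz": 0,"rx": 0,"ry": 0,"rz": 0,"gripper": 0.5},
    {"dx": 0,"dy": 0,"dz": 0,"rx": 0,"ry": 0,"rz": 0,"gripper": 0.6},
    {"dx": 0,"dy": 0,"dz": 0,"rx": 0,"ry": 0,"rz": 0,"gripper": 0.65},
    {"dx": 0,"dy": 0,"dz": 0,"rx": 0,"ry": 0,"rz": 0,"gripper": 0.65},
    {"dx": 0,"dy": 0,"dz": 0.015,"rx": 0,"ry": 0,"rz": 0,"gripper": 0.65},
    {"dx": 0,"dy": 0,"dz": 0.03,"rx": 0,"ry": 0,"rz": 0,"gripper": 0.65},
    {"dx": 0,"dy": 0,"dz": 0.045,"rx": 0,"ry": 0,"rz": 0,"gripper": 0.65},
    {"dx": -0.04,"dy": 0,"dz": 0.02,"rx": 0,"ry": 0,"rz": 0,"gripper": 0.65},
    {"dx": -0.04,"dy": 0,"dz": 0.02,"rx": 0,"ry": 0,"rz": 0,"gripper": 0.65},
    {"dx": -0.04,"dy": 0,"dz": 0.02,"rx": 0,"ry": 0,"rz": 0,"gripper": 0.65},
    {"dx": -0.03,"dy": 0,"dz": 0,"rx": 0,"ry": 0,"rz": 0,"gripper": 0.65},
    {"dx": 0,"dy": 0,"dz": 0,"rx": 0,"ry": 0,"rz": 0,"gripper": 0.65}
  ]
}}

```text
t: 31.9
eef_pos: [454.5, 54.1, 181.5]
tcp_rot: [-1.571, -0.001, 0.175]
ft_force: [0.5, 0.4, -0.4]
opening: 0.649
```

Run:
```python
from h import *
s=env.state();print(s['t'],s['eef_pos'],s['ft_force'],s['opening'])
a=env.read_camera('top')[:,:,::-1];b=env.read_camera('scene')[:,:,::-1]
cv2.imwrite('pics/f_t.png',a[120:340,110:560]);cv2.imwrite('pics/f_s.png',b)
cv2.imwrite('pics/f.png',np.vstack([cv2.resize(a[120:220,130:550],(800,190)),cv2.resize(b[200:350,70:520],(800,267))]))
```

```text
31.9 [454.4823398   54.12460525 181.45298751] [ 0.48088807  0.37180695 -0.42558044] 0.6489260368433486
```

View pics/f.png

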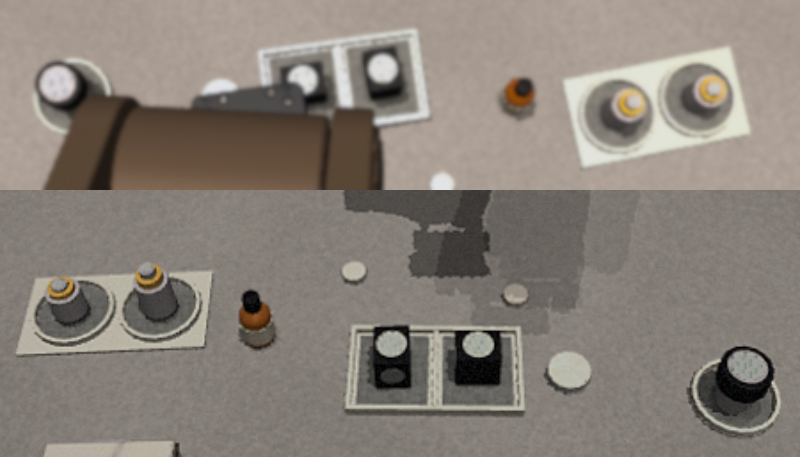

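All five parts stand upright in their places. I'll check that the bystanders haven't moved, then hand in.

Run:
```python
from h import *
a=cv2.imread('pics/scene0.png');b=cv2.imread('pics/f_s.png')
for n,(x,y,w,h) in dict(bottle=(200,252,30,40),dish=(372,285,38,32)).items():
    r=cv2.matchTemplate(b[y-10:y+h+10,x-10:x+w+10],a[y:y+h,x:x+w],cv2.TM_CCOEFF_NORMED);_,m,_,p=cv2.minMaxLoc(r);print(n,m,p[0]-10,p[1]-10)
env.job_done();print(env.state()['t'])
```

```text
bottle 0.9931395053863525 0 0
dish 0.9938889741897583 0 0
the job is handed in; nothing more can be done
the job is handed in; nothing more can be done
```

All five parts are put away upright, and I handed the job in at about 32 s of robot time. The eyepiece is in the dish, each objective has its own cup, and each filter cube has its own bay. I lowered each part until it touched the floor of its place, at about 4–6 N, and only then released it.

- **Final pictures:** The scene and top views show all five parts standing in their places. In the top view the arm partly hid the dish and the cube tray.
- **Bystanders:** Comparing the scene pictures from before and after, the oil bottle and culture dish had shifted by 0 pixels.
- **Gripper:** It was open and well clear of everything at hand-in.
- **Disagreements:** The top and scene cameras differed by about 2–4 mm, so I used their average, which the wrist view matched to 1–2 mm. A steady upward force of about 7 N showed while I gripped every part except the eyepiece. It vanished on lifting.
- **Refused move:** My first move call was refused because keys were missing, and nothing moved.

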